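# Set casting flasks over wax trees on their matching sprue bases

## Robot

A 6-joint arm with a two-finger parallel gripper is mounted at the origin on a cart in front of the work surface, level with it; the furniture and walls round the work are solid. World frame = base frame: x ahead of the robot, y to its left, z up, the work surface at z = 0. Lengths are in m, angles in degrees, forces in N, time in s.
With the tool pointing down it reaches from about 0.4 to 0.825 m from the base axis. Payload 7 kg.
Tool frame: the origin (TCP) lies midway between the tips of the shut fingers; the grasp point (between the pads) lies 19 mm behind it; z points along the fingers, y is the line along which they close (so a half turn about z gives the same grasp; the last joint's range is limited). The gripper opens to 88 mm and grips with 3 to 60 N. Pads are 19 mm wide; open, the fingers measure 130 mm over their backs; the gripper's body (78 mm by 193 mm) begins 47 mm behind the grasp point.
Start: joints at [84.116, 20.546, 0.682, 0, -70.136, -16.507], TCP at [0.257, 0.624, 0.191] pointing down, gripper open.
Joint ranges: [-176.03, 176.03], [-82.01, 121.73], [-58.28, 71.71], [-173.87, 95.51], [-174.79, -0.11], [-173.66, 173.66]. Speed limits (degrees/s): [136.94, 136.94, 172.46, 180, 180, 180].

## Interface

Orientations are given as [roll, pitch, yaw] about the fixed x, y, z axes, in that order (R = Rz(yaw) Ry(pitch) Rx(roll)).
In Python, from plant import r gives the robot as it stands. The module is installed in compiled form; this text tells all that it offers.
- The arm moves only by the tool play_rows, never from a script. Its argument "rows" is a list of rows, each an object with "slide": the shift along the tool's x, y, z as a fraction of full scale, a list of three; "delta_rot": the turn, a rotation vector about the tool's x, y, z as a fraction of full scale, a list of three; "fingers": the opening, from -1 (shut) to 1 (fully open). In form: [{"slide": [x, y, z], "delta_rot": [rx, ry, rz], "fingers": fingers}, ...]. A call has 1 to 8 rows; each row shifts and turns the commanded pose from where the row before left it, along the tool's axes as they then stand; what a row does not reach is not made up. Full scale, the value 1, is 0.15 m for a shift and 0.08 rad for a turn. A row lasts 1/8 s, in which the tool goes at most 62.5 mm and 10.7 degrees, less where a joint would pass 70% of its speed; a pose out of reach is approached as far as the arm can. A call with a number of a shift or a turn outside -1 to 1 is refused whole. A call with a gripper value outside its range is refused whole. The fingers move at their own pace and stop on an object; "squeeze" is the grip in N (left out, the last holds). Time passes only in rows, so rows that do not move let the fingers close. It gives the time, the measured TCP pose, the force, the opening and the grip force at its end, in the units of the state.
- r.get_state(): the state, without advancing time (a new reading comes with each control period).
- r.capture(name): name is "side" or "top" or "wrist"; returns a dict with "image" (420x560x3 uint8, blue, green, red), "fx", "fy", "cx", "cy" (pixels), "distortion" ([k1, k2, p1, p2, k3] as OpenCV has them; the pictures are not rectified), "R" (3x3) and "t" (3): a world point X has camera coordinates R X + t; the wrist camera has in their place "T_tool_cam" (4x4, takes a point from camera to tool coordinates, whose origin is the TCP and whose axes are the flange's). Camera axes: x right, y down, z forward; pixel columns grow to the right and rows downward; lengths in m; the calibration is good to about 2 mm. A picture is of the moment at which its call begins: read the wrist's pose just before it. There is no depth.
- r.close_job(): hands the job in; it is judged then, once.
The state is a dict: "time_s": time; "joints": joint angles; "qd": joint speeds; "joint_torque": joint torques, N m; "tcp_pos": TCP position; "eef_rot": TCP orientation; "contact_force": force on the tool from outside, world axes, zero at the start; "moment": the same for the moment, N m; "gripper_width": finger opening in m; "gripper_force": force on a finger pad.
Only numpy, scipy, OpenCV 4.12 (cv2) and the standard library are available. Lean on these libraries where they do the work, as an engineer would, in place of code of your own. Each camera call takes 0.05 s, during which the arm holds its last target. There are 200 camera calls.

## Task

Get the four waxes ready for investing: lower each steel casting flask straight down over the wax tree on the rubber sprue base that fits it, until it stands home on the floor of the cup. Do the shortest flask first and work up to the tallest last, so that no flask already standing is in the way of the next, and do not knock the waxes or let a flask drop.

Things in the scene. Friction and masses are not known exactly. Their poses are not given: they have to be found in the camera images.
- flask_a_mid (a point): Centre, half-way up, of the smallest, shortest of four casting flasks: loose upright tube of perforated steel, open at both ends, outer diameter 40 mm, height 56 mm, wall 3 mm; z along the tube. Starts on the bench top (z = 0); home in its base, its centre is 28 mm above the cup's floor. A fixed lamp shade hangs on the right: x 0.54 to 0.72, y -0.45 to -0.27, z 0.14 up.
- flask_b_mid (a point): Centre, half-way up, of the second smallest of four casting flasks: loose upright tube of perforated steel, open at both ends, outer diameter 48 mm, height 68 mm, wall 3 mm; z along the tube. Starts on the bench top (z = 0); home in its base, its centre is 34 mm above the cup's floor.
- flask_c_mid (a point): Centre, half-way up, of the second largest of four casting flasks: loose upright tube of perforated steel, open at both ends, outer diameter 56 mm, height 80 mm, wall 3 mm; z along the tube. Starts on the bench top (z = 0); home in its base, its centre is 40 mm above the cup's floor.
- flask_d_mid (a point): Centre, half-way up, of the largest, tallest of four casting flasks: loose upright tube of perforated steel, open at both ends, outer diameter 64 mm, height 92 mm, wall 3 mm; z along the tube. Starts on the bench top (z = 0); home in its base, its centre is 46 mm above the cup's floor.
- wax_a: Fragile blue wax tree in the black rubber cup (sprue base, 58 mm across, smallest of 4) for the 40 mm flask; both fixed to an 8 mm board. Origin: on their axis, on the cup's floor, where the flask's edge rests; z up. Tree: 9 mm radius, 38 mm tall. Lip 8 mm above floor; inner wall flares from 45 to 55 mm diameter, guiding a flask up to 6 mm off; low dome in the floor fits its bore.
- wax_b: Fragile blue wax tree in the black rubber cup (sprue base, 66 mm across, 2nd smallest of 4) for the 48 mm flask; both fixed to an 8 mm board. Origin: on their axis, on the cup's floor, where the flask's edge rests; z up. Tree: 11 mm radius, 48 mm tall. Lip 8 mm above floor; inner wall flares from 53 to 63 mm diameter, guiding a flask up to 6 mm off; low dome in the floor fits its bore.
- wax_c: Fragile blue wax tree in the black rubber cup (sprue base, 74 mm across, 2nd largest of 4) for the 56 mm flask; both fixed to an 8 mm board. Origin: on their axis, on the cup's floor, where the flask's edge rests; z up. Tree: 13 mm radius, 60 mm tall. Lip 8 mm above floor; inner wall flares from 61 to 71 mm diameter, guiding a flask up to 6 mm off; low dome in the floor fits its bore.
- wax_d: Fragile blue wax tree in the black rubber cup (sprue base, 82 mm across, largest of 4) for the 64 mm flask; both fixed to an 8 mm board. Origin: on their axis, on the cup's floor, where the flask's edge rests; z up. Tree: 16 mm radius, 70 mm tall. Lip 8 mm above floor; inner wall flares from 69 to 79 mm diameter, guiding a flask up to 6 mm off; low dome in the floor fits its bore.
Mind the look-alikes: they are no part of the job. Leave any red look-alike of the part that bears flask_a_mid alone.

How it is judged (in metres and radians):
On the way, in this order (a step that is already met when the one before it is completed fails the run):
1. the smallest flask is home in its base, over its wax (horizontal distance between flask_a_mid and wax_a below 0.008 m and z of flask_a_mid in the frame of wax_a between 0.024 and 0.031 m and angle between flask_a_mid's own z axis and vertical below 0.07 rad), for 0.2 s.
2. then the second smallest (horizontal distance between flask_b_mid and wax_b below 0.008 m and z of flask_b_mid in the frame of wax_b between 0.03 and 0.037 m and angle between flask_b_mid's own z axis and vertical below 0.07 rad), for 0.2 s.
3. then the second largest (horizontal distance between flask_c_mid and wax_c below 0.008 m and z of flask_c_mid in the frame of wax_c between 0.036 and 0.043 m and angle between flask_c_mid's own z axis and vertical below 0.07 rad), for 0.2 s.
4. last the largest and tallest (horizontal distance between flask_d_mid and wax_d below 0.008 m and z of flask_d_mid in the frame of wax_d between 0.042 and 0.049 m and angle between flask_d_mid's own z axis and vertical below 0.07 rad), for 0.2 s.
At the end, for the whole second after the job is handed in: All four flasks stand at rest in their own bases: each within 8 mm of the base's axis, its lower edge within 3 mm of the base's floor, upright within 4 degrees, let go (all of step 1 and all of step 2 and all of step 3 and all of step 4 and linear speed of each of flask_a, flask_b, flask_c, flask_d below 0.02 m/s); the robot touches nothing.
It fails at once if a wax tree is knocked (more than 5 N) (contact force between any of wax_a, wax_b, wax_c, wax_d and anything else above 5 N).
It fails at once if a flask is dropped into its base (comes down at more than 0.5 m/s) ((horizontal distance between flask_a_mid and wax_a below 0.03 m and z of flask_a_mid in the frame of wax_a below 0.068 m and linear speed of flask_a above 0.5 m/s) or (horizontal distance between flask_b_mid and wax_b below 0.03 m and z of flask_b_mid in the frame of wax_b below 0.074 m and linear speed of flask_b above 0.5 m/s) or (horizontal distance between flask_c_mid and wax_c below 0.03 m and z of flask_c_mid in the frame of wax_c below 0.08 m and linear speed of flask_c above 0.5 m/s) or (horizontal distance between flask_d_mid and wax_d below 0.03 m and z of flask_d_mid in the frame of wax_d below 0.086 m and linear speed of flask_d above 0.5 m/s)).
It also fails if it takes over 102 s, if anything falls off the work surface, if the arm or the gripper's body presses on something with over 40 N, if the wrist force passes 120 N, or if a joint passes its speed limit or range.

## Working session

There is one attempt and no reset: what is moved stays moved. The work goes in short steps, Python scripts to look and compute and a tool call to move; the robot and the scene stay as the last step left them, time stands still between calls to the robot, and variables do not carry over. Pictures are saved under pics/ and viewed, at most 14 in all, crops included, and the job is handed in when it is done.

Besides the shell and the picture viewer there is one more tool, called after ">>>" by a JSON object that holds its "method" and its "body". play_rows: Moves the arm, as the interface text tells. Shift numbers are shares of 0.15 m and turn numbers shares of 0.08 rad, none past 1 either way. Its arguments: {"type":"object","properties":{"rows":{"type":"array"},"squeeze":{"type":"number"}},"required":["rows"]}

```bash
mkdir -p pics; cat > h.py <<'E'
from plant import r
import numpy as np, cv2
from scipy.spatial.transform import Rotation as Ro
def cap(n):
    s=r.get_state(); c=r.capture(n)
    K=np.array([[c["fx"],0,c["cx"]],[0,c["fy"],c["cy"]],[0,0,1]]); D=np.array(c["distortion"],float)
    if n=="wrist":
        T=np.eye(4); T[:3,:3]=Ro.from_euler('xyz',s["eef_rot"],degrees=True).as_matrix(); T[:3,3]=s["tcp_pos"]
        W=T@np.array(c["T_tool_cam"])
    else:
        W=np.eye(4); W[:3,:3]=np.array(c["R"]).T; W[:3,3]=-W[:3,:3]@np.array(c["t"])
    return dict(img=np.array(c["image"]),K=K,D=D,W=W)
def ray(c,uv):
    p=cv2.undistortPoints(np.array(uv,float).reshape(-1,1,2),c["K"],c["D"]).reshape(-1,2)
    d=np.c_[p,np.ones(len(p))]@c["W"][:3,:3].T
    return c["W"][:3,3],d/np.linalg.norm(d,axis=1)[:,None]
def plane(c,uv,z):
    o,d=ray(c,uv); return o+d*((z-o[2])/d[:,2])[:,None]
def proj(c,X):
    M=np.linalg.inv(c["W"]); return cv2.projectPoints(np.array(X,float).reshape(-1,1,3),cv2.Rodrigues(M[:3,:3])[0],M[:3,3],c["K"],c["D"])[0].reshape(-1,2)
def tri(c1,u1,c2,u2):
    o1,d1=ray(c1,[u1]);o2,d2=ray(c2,[u2]);d1=d1[0];d2=d2[0]
    a=np.linalg.lstsq(np.c_[d1,-d2],o2-o1,rcond=None)[0]
    p,q=o1+a[0]*d1,o2+a[1]*d2
    return (p+q)/2,np.linalg.norm(p-q)
E
python3 - <<'E'
from h import *
s=r.get_state(); print({k:np.round(v,3).tolist() for k,v in s.items()})
for n in("top","side","wrist"):
    c=cap(n); cv2.imwrite(f"pics/{n}0.png",c["img"]); print(n,c["W"].round(3).tolist(),c["K"][0,0])
E
```

```text
{'time_s': 0.0, 'joints': [84.116, 20.59, 0.633, -0.02, -70.137, -16.507], 'qd': [-0.049, 0.04, -0.005, -0.003, -0.149, -0.068], 'joint_torque': [0.001, -58.271, 29.305, 6.997, 0.007, -0.0], 'tcp_pos': [0.257, 0.624, 0.19], 'eef_rot': [179.904, -0.009, -22.399], 'contact_force': [0.128, 0.658, -0.38], 'moment': [-0.005, 0.008, -0.071], 'gripper_force': 0.0, 'gripper_width': 0.087}
top [[0.017, -0.999, 0.033, 0.382], [-1.0, -0.017, -0.011, 0.063], [0.011, -0.033, -0.999, 1.034], [0.0, 0.0, 0.0, 1.0]] 459.0554626509932
side [[0.952, -0.127, 0.278, 0.168], [-0.305, -0.462, 0.833, -0.774], [0.023, -0.878, -0.479, 0.56], [0.0, 0.0, 0.0, 1.0]] 540.4438911655508
wrist [[-0.382, -0.894, -0.234, 0.32], [-0.924, 0.369, 0.095, 0.597], [0.001, 0.253, -0.968, 0.384], [0.0, 0.0, 0.0, 1.0]] 331.1125163857608
```

View pics/top0.png

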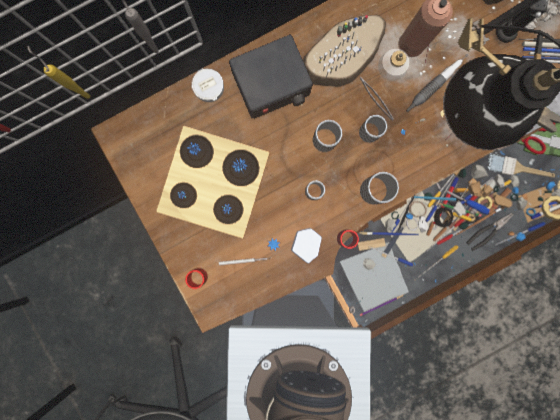

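View pics/side0.png

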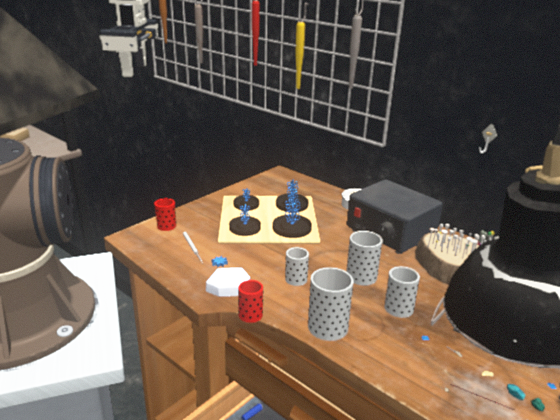

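Top view: the four steel flasks stand at (316,189), (375,127), (328,136) and (381,187). The red look-alikes are at (197,278) and (348,239). The board with four black cups is around (213,180). The side view agrees: a (297,265), b (402,290), c (364,257), d (330,302), red ones at (165,214) and (251,300). Next I segment and measure.

```bash
cat > seg.py <<'E'
from h import *
def blobs(m,amin=60):
    n,l,st,ce=cv2.connectedComponentsWithStats(m.astype(np.uint8)); 
    return [(st[i],ce[i],l==i) for i in range(1,n) if st[i][4]>=amin]
E
python3 - <<'E'
from seg import *
c=cap("top"); im=c["img"]; hsv=cv2.cvtColor(im,cv2.COLOR_BGR2HSV)
# cups
roi=np.zeros(im.shape[:2],bool); roi[128:236,160:268]=1
for st,ce,m in blobs(roi&(hsv[...,2]<75)|roi&(hsv[...,0]>95)&(hsv[...,0]<130)&(hsv[...,1]>100),150):
    cn=cv2.findContours(m.astype(np.uint8),0,1)[0]; cn=max(cn,key=len); e=cv2.fitEllipse(cv2.convexHull(cn))
    p=plane(c,[e[0]],0.016)[0]; print("cup",np.round(e[0],1),np.round(e[1],1),st[4],p.round(3), "diam",(np.mean(e[1])/459*1.02).round(4))
roi[:]=0; roi[105:210,295:410]=1
mm=roi&(hsv[...,1]<70)
for st,ce,m in blobs(mm,80):
    e=cv2.fitEllipse(cv2.convexHull(max(cv2.findContours(m.astype(np.uint8),0,1)[0],key=len)))
    print("flask",np.round(e[0],1),np.round(e[1],1),st)
crop=im[100:240,155:415]; v=np.hstack([crop]); v=cv2.resize(v,None,fx=3,fy=3,interpolation=cv2.INTER_CUBIC)
mk=cv2.resize((mm[100:210,290:415]*255).astype(np.uint8),None,fx=2,fy=2); 
cv2.imwrite("pics/top1.png",v)
s=cap("side"); cv2.imwrite("pics/side1.png",cv2.resize(s["img"][160:350,200:440],None,fx=3,fy=3,interpolation=cv2.INTER_CUBIC))
E
```

```text
cup [196.2 150.9] [30.4 31.5] 485 [0.542 0.237 0.016] diam 0.0688
cup [240.6 167.1] [33.4 34.8] 551 [0.508 0.138 0.016] diam 0.0758
flask [373.  128.1] [23.6 31.4] [359 114  29  29 479]
flask [327.2 135.2] [27.9 33.2] [313 119  30  33 498]
flask [379.6 188.1] [31.7 40. ] [360 171  39  33 704]
flask [314.9 189.7] [19.  20.7] [305 180  21  20 184]
```

View pics/top1.png

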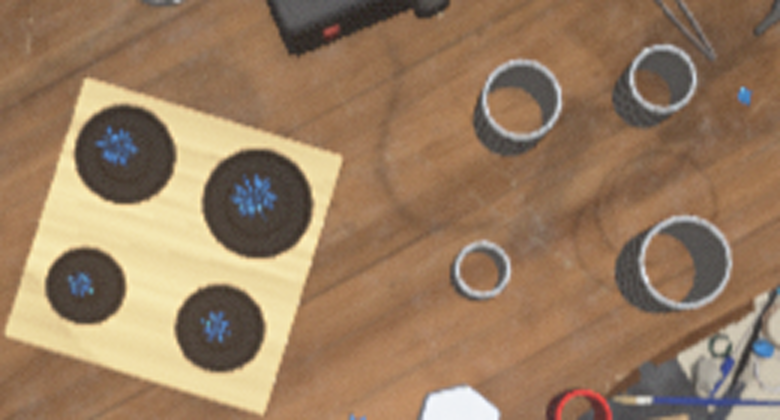

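View pics/side1.png

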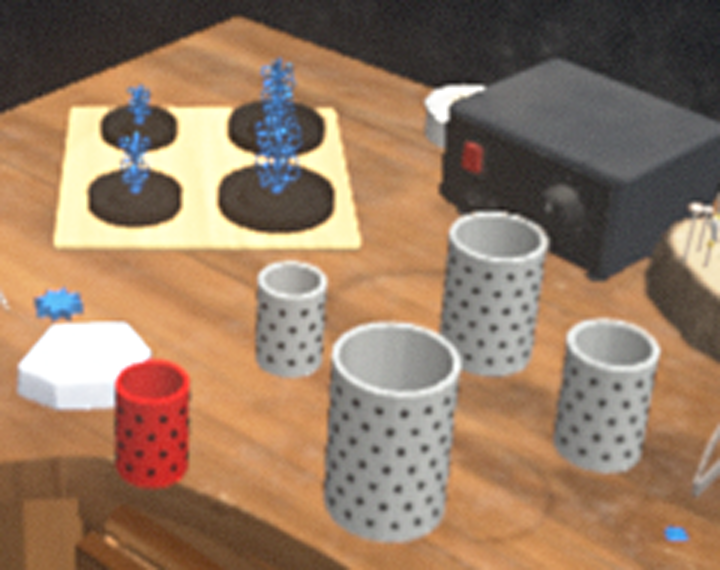

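Close crops confirm it. Candidates for flask a in the top view are steel (316,189), red (348,239) and red (197,278). I choose the steel one, the smallest and shortest grey tube. Cups in the crop, by diameter: d (257,203), c (125,153), b (220,327), a (86,285).

```bash
cat >> seg.py <<'E'
def ring(c,x0,y0,x1,y1,thr=150,amin=25):
    im=c["img"];hsv=cv2.cvtColor(im,cv2.COLOR_BGR2HSV);m=np.zeros(im.shape[:2],bool)
    m[y0:y1,x0:x1]=((hsv[...,2]>thr)&(hsv[...,1]<60))[y0:y1,x0:x1]
    out=[]
    for st,ce,k in blobs(m,amin):
        h=cv2.convexHull(max(cv2.findContours(k.astype(np.uint8),0,1)[0],key=len))
        if len(h)>5: out.append(cv2.fitEllipse(h)+(int(st[4]),))
    return out
E
python3 - <<'E'
from seg import *
c=cap("top")
for e in ring(c,295,105,410,210):
    D=np.mean(e[1])+1
    for h in(.056,.068,.080,.092): 
        p=plane(c,[e[0]],h)[0]; d=D/459*(1.034-h)
        if abs(d-(.04+(h-.056)/.012*.008))<.004: print(np.round(e[0],1),np.round(e[1],1),e[2:],h,p.round(4),"D",d.round(4))
im=c["img"];V=im.max(2).astype(int)
roi=np.zeros(V.shape,bool); roi[128:236,160:268]=1
b,g,rr=[im[...,i].astype(int) for i in range(3)]
yel=(rr-b>35)&(rr>150)
m=roi&~yel
m=cv2.morphologyEx(m.astype(np.uint8),cv2.MORPH_OPEN,np.ones((3,3)))
for cc in [(182,195),(228,208),(196,150),(240,167)]:
    k=np.zeros_like(m); cv2.circle(k,cc,23,1,-1); k=k&m
    bl=[x for x in blobs(k,300)]
    for st,ce,q in bl:
        e=cv2.fitEllipse(cv2.convexHull(max(cv2.findContours(q.astype(np.uint8),0,1)[0],key=len)))
        print("cup",np.round(e[0],1),np.round(e[1],1),plane(c,[e[0]],.016)[0].round(4),"D",((np.mean(e[1])+1)/459*1.018).round(4))
print(plane(c,[(267,152),(183,126),(157,211),(243,238)],.008).round(3))
E
```

```text
[375.6 125.6] [21.8 22.6] (146.78582763671875, 102) 0.068 [ 0.5948 -0.1502  0.068 ] D 0.0487
[328.6 132.5] [26.1 26.6] (127.27410888671875, 123) 0.08 [ 0.5758 -0.0491  0.08  ] D 0.0569
[383.2 186.7] [30.4 31. ] (165.4765625, 158) 0.092 [ 0.4631 -0.1617  0.092 ] D 0.065
[315.7 189.2] [18.5 18.8] (173.48695373535156, 93) 0.056 [ 0.4583 -0.0259  0.056 ] D 0.0418
cup [183.  194.9] [25.2 26.3] [0.4437 0.2644 0.016 ] D 0.0594
cup [227.8 209. ] [28.8 29.5] [0.414  0.1646 0.016 ] D 0.0669
cup [196.2 151.1] [32.5 33.6] [0.5417 0.2372 0.016 ] D 0.0755
cup [240.5 167.4] [35.8 36.7] [0.507  0.1383 0.016 ] D 0.0825
[[0.544 0.08  0.008]
 [0.599 0.269 0.008]
 [0.407 0.323 0.008]
 [0.35  0.13  0.008]]
```

>>> {"method": "play_rows", "body": {"rows": [{"slide":[0.26,0.22,-0.06],"delta_rot":[0,0,0],"fingers":1},{"slide":[0.26,0.22,-0.06],"delta_rot":[0,0,0],"fingers":1},{"slide":[0.26,0.22,-0.06],"delta_rot":[0,0,0],"fingers":1},{"slide":[0.26,0.22,-0.06],"delta_rot":[0,0,0],"fingers":1},{"slide":[0.26,0.22,-0.06],"delta_rot":[0,0,0],"fingers":1},{"slide":[0.26,0.22,-0.06],"delta_rot":[0,0,0],"fingers":1},{"slide":[0.26,0.22,-0.06],"delta_rot":[0,0,0],"fingers":1},{"slide":[0,0,0],"delta_rot":[0,0,0],"fingers":1}], "squeeze": 25}}

```text
time_s: 1.3
tcp_pos: [0.4228, 0.3042, 0.2548]
eef_rot: [-179.9, -0.0, -22.6]
contact_force: [0.7, 0.8, -0.4]
gripper_width: 0.0875
gripper_force: 0.0
```

```bash
python3 - <<'E'
from seg import *
import pickle
c=cap("wrist"); s=r.get_state(); print(s["tcp_pos"],s["eef_rot"]); pickle.dump(c,open("w1.pkl","wb"))
cv2.imwrite("pics/w1.png",c["img"]); 
print(proj(c,[(.4437,.2644,.016),(.414,.1646,.016),(.5417,.2372,.016),(.507,.1383,.016),(.4583,-.0259,.056)]).round(0))
E
```

```text
[0.42222106 0.30542334 0.25421827] [-1.79918865e+02 -1.22173157e-02 -2.25419563e+01]
[[306. 155.]
 [386. 147.]
 [297.  72.]
 [381.  68.]
 [533.  53.]]
```

View pics/w1.png

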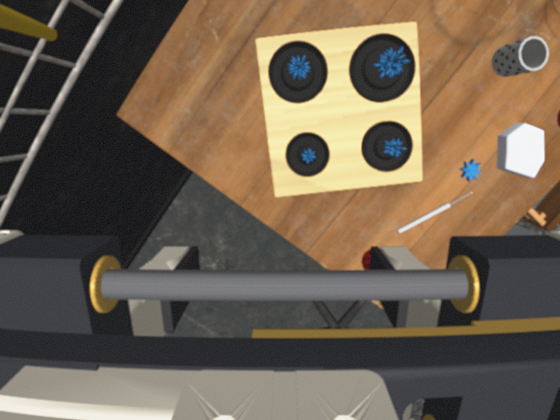

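The wrist picture shows cups a (307,154), b (387,146), c (298,72) and d (382,68), within about 1 px of the top-camera prediction, and flask a's rim at (533,53). Next is a second place that sees both the cups and the flasks.

>>> {"method": "play_rows", "body": {"rows": [{"slide":[0.1,0.3,0],"delta_rot":[0,0,0],"fingers":1},{"slide":[0.1,0.3,0],"delta_rot":[0,0,0],"fingers":1},{"slide":[0.1,0.3,0],"delta_rot":[0,0,0],"fingers":1},{"slide":[0.1,0.3,0],"delta_rot":[0,0,0],"fingers":1},{"slide":[0.1,0.3,0],"delta_rot":[0,0,0],"fingers":1},{"slide":[0,0,0],"delta_rot":[0,0,0],"fingers":1},{"slide":[0,0,0],"delta_rot":[0,0,0],"fingers":1}]}}

```text
time_s: 2.22
tcp_pos: [0.4053, 0.0706, 0.2535]
eef_rot: [-180.0, 0.0, -22.4]
contact_force: [-0.6, 0.2, -0.3]
gripper_width: 0.0875
gripper_force: 0.0
```

```bash
python3 - <<'E'
from seg import *
import pickle
c1=pickle.load(open("w1.pkl","rb")); c2=cap("wrist"); t=cap("top"); s=r.get_state(); print(s["tcp_pos"],s["eef_rot"]); pickle.dump(c2,open("w2.pkl","wb"))
def lip(c,P,rad):
    im=c["img"].astype(int); u=proj(c,[P])[0]; 
    m=((im[...,2]-im[...,0]<35)|(im[...,2]<120)).astype(np.uint8)
    k=np.zeros_like(m); cv2.circle(k,tuple(int(x) for x in u.round()),rad,1,-1)
    k=cv2.morphologyEx(k&m,cv2.MORPH_OPEN,np.ones((3,3)))
    st,ce,q=max(blobs(k,100),key=lambda b:b[0][4])
    return cv2.fitEllipse(cv2.convexHull(max(cv2.findContours(q.astype(np.uint8),0,1)[0],key=len)))
cups=dict(a=(.4437,.2644,.016),b=(.414,.1646,.016),c=(.5417,.2372,.016),d=(.507,.1383,.016))
for n,P in cups.items():
    e1=lip(c1,P,38);e2=lip(c2,P,38); p,g=tri(c1,e1[0],c2,e2[0])
    print(n,np.round(e1[0]+e1[1],1),np.round(e2[0]+e2[1],1),p.round(4),"gap",g.round(4), plane(c1,[e1[0]],p[2])[0].round(4))
fl=dict(a=(.4583,-.0259,.056),b=(.5948,-.1502,.068),c=(.5758,-.0491,.08),d=(.4631,-.1617,.092))
tops=ring(t,295,105,410,210)
for n,P in fl.items():
    u=proj(c2,[P])[0]; ut=proj(t,[P])[0]; x,y=u.astype(int); print(n,u.round())
    et=min(tops,key=lambda e:np.hypot(*(np.array(e[0])-ut)))
    for e in ring(c2,max(x-45,0),max(y-45,0),x+45,y+45):
        if e[3]>40:
            p,g=tri(c2,e[0],t,et[0]); print("  ",np.round(e[0]+e[1],1),p.round(4),"gap",g.round(4),plane(c2,[e[0]],P[2])[0].round(4))
cv2.imwrite("pics/w2.png",c2["img"])
E
```

```text
[0.40534969 0.07097022 0.25338573] [ 1.79989697e+02  1.40696766e-02 -2.23207484e+01]
a [307.  154.   42.5  43.2] [142.8 208.5  40.1  42.4] [0.444  0.2627 0.0146] gap 0.0003 [0.4438 0.2627 0.0146]
b [386.6 145.7  48.7  51. ] [217.3 200.8  46.9  47.9] [0.4145 0.163  0.0147] gap 0.0 [0.4145 0.163  0.0147]
c [297.5  71.4  58.1  61. ] [125.9 132.9  54.2  58.4] [0.5427 0.2359 0.0143] gap 0.0001 [0.5428 0.2359 0.0143]
d [381.8  67.5  64.   68.6] [204.8 127.1  62.1  64.8] [0.508  0.1369 0.0147] gap 0.0002 [0.5079 0.1369 0.0147]
a [344. 112.]
   [344.8 111.6  34.4  36.3] [ 0.4509 -0.0398 -0.0411] gap 0.0147 [ 0.4586 -0.0273  0.056 ]
b [409. -55.]
   [466.3  57.   49.1  60.6] [ 0.5036 -0.0714  0.3015] gap 0.0924 [ 0.4649 -0.1719  0.068 ]
   [451.7 125.8   5.   20.1] [ 0.4871 -0.0247  0.4148] gap 0.1113 [ 0.3994 -0.1342  0.068 ]
   [436.1 180.   51.   88.7] [ 0.487  -0.0044  0.4748] gap 0.1134 [ 0.3463 -0.0993  0.068 ]
   [421.7 169.7   5.6  15.8] [ 0.4871 -0.002   0.484 ] gap 0.1131 [ 0.3645 -0.0866  0.068 ]
   [368.1 202.5  31.   53.7] [0.4919 0.0091 0.555 ] gap 0.1018 [ 0.3514 -0.0153  0.068 ]
   [401.8 257.8  20.5  59.4] [0.4958 0.0028 0.5144] gap 0.1061 [ 0.2684 -0.032   0.068 ]
   [379.3 323.   16.   32.1] [ 0.5029 -0.0013  0.5155] gap 0.0992 [0.1908 0.0223 0.068 ]
   [377.2 405.4  28.   71.6] [ 0.5078 -0.0059  0.5017] gap 0.0969 [0.0576 0.0662 0.068 ]
c [328.  -7.]
   [330.1  -6.4  53.6  55.3] [ 0.574  -0.0489  0.085 ] gap 0.0016 [ 0.5748 -0.0506  0.08  ]
d [470.  58.]
   [470.8  63.   58.1  79.4] [ 0.4602 -0.1597  0.0964] gap 0.005 [ 0.4578 -0.1612  0.092 ]
   [507.1  91.    4.7  24.4] [ 0.4426 -0.1298  0.1972] gap 0.0258 [ 0.4166 -0.1918  0.092 ]
   [494.4  92.3   9.1  18.6] [ 0.4434 -0.1339  0.1762] gap 0.0285 [ 0.4203 -0.1776  0.092 ]
```

View pics/w2.png

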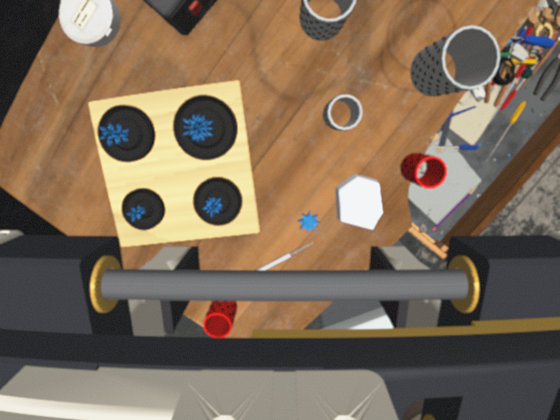

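The wrist view shows cups a (143,208), b (217,201), c (126,133), d (205,127), flask a's rim at (345,112), flask d's at (470,58) and the red tubes at (430,170) and (220,320). The lips triangulate to z ≈ 0.0145, so the floor is at about 7 mm. The arm hides flask a from the top camera here, so its height will be checked with the first top picture.

>>> {"method": "play_rows", "body": {"rows": [{"slide":[0.145,0.117,0.1],"delta_rot":[0,0,0],"fingers":1},{"slide":[0.145,0.117,0.1],"delta_rot":[0,0,0],"fingers":1},{"slide":[0.145,0.117,0.1],"delta_rot":[0,0,0],"fingers":1},{"slide":[0.145,0.117,0.1],"delta_rot":[0,0,0],"fingers":1},{"slide":[0,0,0.2],"delta_rot":[0,0,0],"fingers":1},{"slide":[0,0,0.2],"delta_rot":[0,0,0],"fingers":1},{"slide":[0,0,0.1],"delta_rot":[0,0,0],"fingers":1},{"slide":[0,0,0],"delta_rot":[0,0,0],"fingers":1}]}}

```text
time_s: 3.32
tcp_pos: [0.4583, -0.0275, 0.1173]
eef_rot: [179.9, 0.1, -22.3]
contact_force: [0.1, 0.5, -0.7]
gripper_width: 0.0876
gripper_force: 0.0
```

```bash
python3 - <<'E'
from seg import *
import pickle
c2=pickle.load(open("w2.pkl","rb")); t=cap("top"); print(tri(c2,(344.8,111.6),t,(315.7,189.2)))
s=cap("side"); v=s["img"]
print(proj(s,[r.get_state()["tcp_pos"]]))
w=cap("wrist")["img"]
cv2.imwrite("pics/s2.png",np.hstack([cv2.resize(v[150:340,200:420],(400,345)),cv2.resize(w,(400,345))]))
E
```

```text
(array([ 0.45838698, -0.02604085,  0.06059941]), np.float64(0.0012140515506640522))
[[298.82658397 220.41873855]]
```

View pics/s2.png

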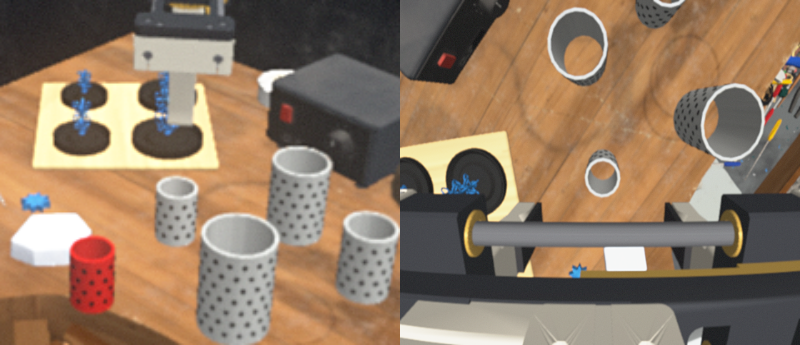

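Flask a sits centred between the fingers (wrist tile x≈602), with its rim at z≈0.06, which is consistent with 0.056. I'll descend and grip.

>>> {"method": "play_rows", "body": {"rows": [{"slide":[0,0,0.2],"delta_rot":[0,0,0],"fingers":1},{"slide":[0,0,0.2],"delta_rot":[0,0,0],"fingers":1},{"slide":[0,0,0.16],"delta_rot":[0,0,0],"fingers":1},{"slide":[0,0,0.08],"delta_rot":[0,0,0],"fingers":1},{"slide":[0,0,0],"delta_rot":[0,0,0],"fingers":-1},{"slide":[0,0,0],"delta_rot":[0,0,0],"fingers":-1},{"slide":[0,0,0],"delta_rot":[0,0,0],"fingers":-1},{"slide":[0,0,0],"delta_rot":[0,0,0],"fingers":-1}], "squeeze": 25}}

```text
time_s: 4.47
tcp_pos: [0.4593, -0.028, 0.0231]
eef_rot: [-180.0, -0.0, -22.4]
contact_force: [0.1, 0.2, -0.2]
gripper_width: 0.0527
gripper_force: 0.0
```

>>> {"method": "play_rows", "body": {"rows": [{"slide":[0,0,0],"delta_rot":[0,0,0],"fingers":-1},{"slide":[0,0,0],"delta_rot":[0,0,0],"fingers":-1},{"slide":[0,0,0],"delta_rot":[0,0,0],"fingers":-1},{"slide":[0,0,0],"delta_rot":[0,0,0],"fingers":-1}]}}

```text
time_s: 4.97
tcp_pos: [0.4589, -0.0282, 0.0225]
eef_rot: [180.0, 0.0, -22.4]
contact_force: [-0.5, -0.5, -0.4]
gripper_width: 0.0134
gripper_force: 0.0
```

The opening is well below 40 mm with no grip force, so the flask is not in the grasp. I need to look.

```bash
python3 - <<'E'
from seg import *
s=cap("side"); v=s["img"]; w=cap("wrist")["img"]
print(r.get_state()["gripper_width"],proj(s,[r.get_state()["tcp_pos"]]))
cv2.imwrite("pics/s3.png",np.hstack([cv2.resize(v[150:340,200:420],(400,345)),cv2.resize(w,(400,345))]))
E
```

```text
0.005359637543421804 [[296.29703295 268.19391173]]
```

View pics/s3.png

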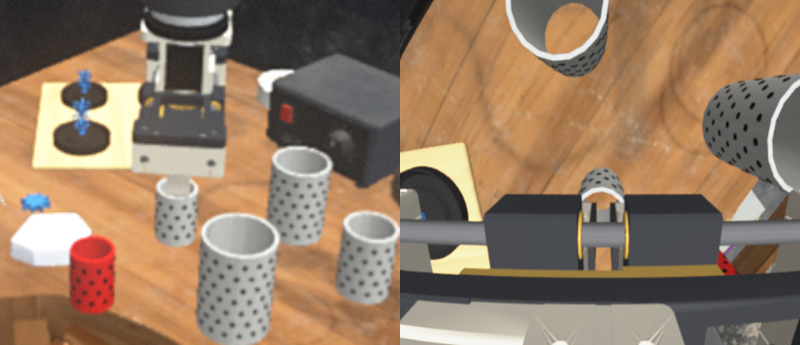

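```bash
python3 - <<'E'
from seg import *
st=r.get_state(); T=np.array(st["tcp_pos"]); print(T, st["gripper_width"],st["joints"])
s=cap("side"); w=cap("wrist"); t=cap("top")
print("rings",ring(t,300,175,335,205),ring(s,283,240,312,290))
th=np.linspace(0,2*np.pi,60)
C=np.c_[.4586+.02*np.cos(th),-.0273+.02*np.sin(th),0*th+.056]
out=[]
for c,n in((s,(250,220,350,320)),(w,(200,190,360,350)),):
    im=c["img"].copy(); x0,y0,x1,y1=n; k=390/(x1-x0)
    z=cv2.resize(im[y0:y1,x0:x1],(390,390),interpolation=cv2.INTER_CUBIC)
    for p in proj(c,C): cv2.circle(z,tuple(int(v) for v in (p-[x0,y0])*k),1,(0,255,0),-1)
    for P,col in((T,(0,0,255)),(T+[0,0,.06],(255,0,255))):
        p=proj(c,[P])[0]; cv2.circle(z,tuple(int(v) for v in (p-[x0,y0])*k),4,col,-1)
    out.append(z)
cv2.imwrite("pics/s4.png",np.hstack(out))
E
```

```text
[ 0.45886543 -0.02817264  0.0225301 ] 0.005359637543421804 [ 2.11456256e+01  1.11796062e+01 -3.82998344e+01  1.41076973e-03
 -4.05274855e+01  4.64624130e+01]
rings [] [((296.93878173828125, 254.46217346191406), (30.405126571655273, 63.9580192565918), 0.2147044688463211, 816)]
```

View pics/s4.png

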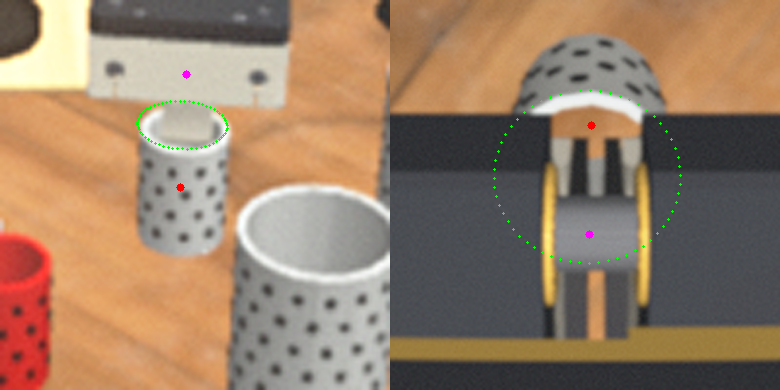

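The fingers appear inside the bore, as if the wall had not stopped them. I'll open gently with a low force to learn whether the wall is really solid to the fingers.

>>> {"method": "play_rows", "body": {"rows": [{"slide":[0,0,0],"delta_rot":[0,0,0],"fingers":0},{"slide":[0,0,0],"delta_rot":[0,0,0],"fingers":0},{"slide":[0,0,0],"delta_rot":[0,0,0],"fingers":0},{"slide":[0,0,0],"delta_rot":[0,0,0],"fingers":0},{"slide":[0,0,0],"delta_rot":[0,0,0],"fingers":0}], "squeeze": 4}}

```text
time_s: 5.85
tcp_pos: [0.4589, -0.0282, 0.0226]
eef_rot: [180.0, -0.0, -22.4]
contact_force: [0.1, 0.0, -0.5]
gripper_width: 0.0418
gripper_force: 0.0
```

```bash
python3 - <<'E'
from seg import *
st=r.get_state(); print({k:np.round(v,3).tolist() for k,v in st.items()})
s=cap("side"); w=cap("wrist")
cv2.imwrite("pics/s5.png",np.hstack([cv2.resize(c["img"][y0:y1,x0:x1],(390,390),interpolation=cv2.INTER_CUBIC) for c,(x0,y0,x1,y1) in((s,(250,220,350,320)),(w,(200,190,360,350)))]))
E
```

```text
{'time_s': 5.85, 'joints': [21.146, 11.176, -38.299, 0.0, -40.526, 46.463], 'qd': [0.061, 0.024, -0.048, 0.095, 0.025, -0.072], 'joint_torque': [0.002, -36.298, 20.335, 4.799, 0.082, 0.0], 'tcp_pos': [0.459, -0.028, 0.023], 'eef_rot': [180.0, -0.0, -22.39], 'contact_force': [0.123, 0.027, -0.494], 'moment': [-0.024, 0.011, 0.007], 'gripper_force': 0.0, 'gripper_width': 0.042}
```

View pics/s5.png

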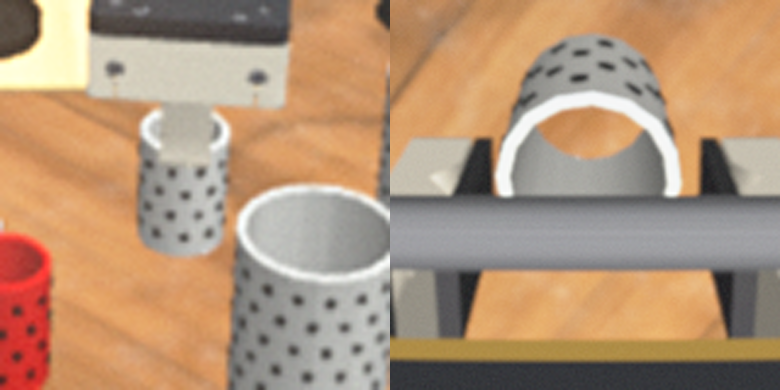

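```bash
python3 - <<'E'
from seg import *
st=r.get_state(); T=np.eye(4); T[:3,:3]=Ro.from_euler('xyz',st["eef_rot"],degrees=True).as_matrix(); T[:3,3]=st["tcp_pos"]
Ti=np.linalg.inv(T)
s=cap("side"); w=cap("wrist")
def atY(c,uv,y):
    o,d=ray(c,[uv]); o=Ti[:3,:3]@o+Ti[:3,3]; d=Ti[:3,:3]@d[0]; return (o+d*(y-o[1])/d[1]).round(4)
for y in(.021,.026,.031,.04): print(y,"side",atY(s,(291,261),y),atY(s,(304.4,261),y),"wrist",atY(w,(327.2,247.4),y),atY(w,(331,247.4),y))
P=lambda a: T[:3,:3]@a+T[:3,3]
cs=[P(np.array([x,y,0])) for x in(-.0095,.0095) for y in(.021,.031)]
print("expected tip side",proj(s,cs).round(1).tolist(),"wrist",proj(w,cs).round(1).tolist())
cv2.imwrite("pics/s6.png",np.hstack([cv2.resize(c["img"][y0:y1,x0:x1],(400,400),interpolation=cv2.INTER_CUBIC) for c,(x0,y0,x1,y1) in((s,(265,215,335,285)),(w,(180,170,380,370)))]))
E
```

```text
0.021 side [-0.0093  0.021  -0.0281] [ 0.0136  0.021  -0.0298] wrist [ 0.0144  0.021  -0.0495] [ 0.0188  0.021  -0.0613]
0.026 side [-0.0091  0.026  -0.0314] [ 0.0136  0.026  -0.0331] wrist [ 0.0009  0.026  -0.0132] [ 0.0064  0.026  -0.028 ]
0.031 side [-0.009   0.031  -0.0346] [ 0.0137  0.031  -0.0363] wrist [-0.0126  0.031   0.023 ] [-0.006   0.031   0.0053]
0.04 side [-0.0087  0.04   -0.0405] [ 0.0137  0.04   -0.0422] wrist [-0.037   0.04    0.0883] [-0.0284  0.04    0.0653]
expected tip side [[290.3, 274.5], [290.0, 277.8], [301.2, 275.3], [301.0, 278.6]] wrist [[316.1, 255.6], [331.9, 255.5], [316.8, 226.6], [333.1, 226.6]]
```

View pics/s6.png

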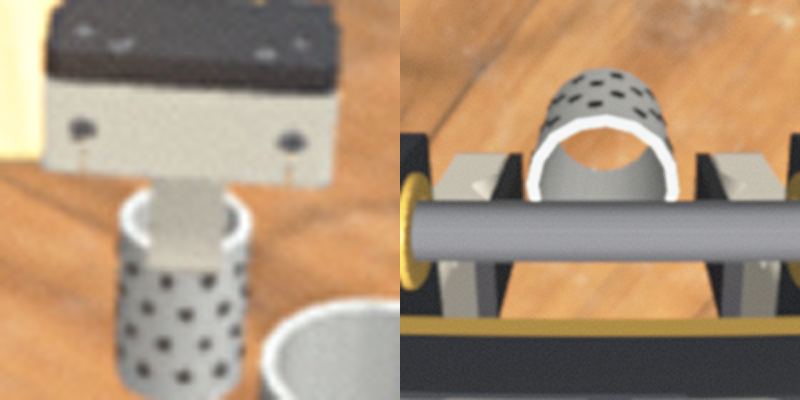

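Both views agree that the real fingertips sit about 35 mm behind the reported TCP. They closed just above the rim (tip z ≈ 0.057) and touched nothing, so I'll use tip z = reported z + 0.035. I'll rise a little, open, and turn the yaw to −50° so the long gripper body clears flasks c and d.

>>> {"method": "play_rows", "body": {"rows": [{"slide":[0,0,-0.2],"delta_rot":[0,0,0],"fingers":1},{"slide":[0,0,-0.1],"delta_rot":[0,0,1],"fingers":1},{"slide":[0,0,0],"delta_rot":[0,0,1],"fingers":1},{"slide":[0,0,0],"delta_rot":[0,0,1],"fingers":1},{"slide":[0,0,0],"delta_rot":[0,0,1],"fingers":1},{"slide":[0,0,0],"delta_rot":[0,0,1],"fingers":1},{"slide":[0,0,0],"delta_rot":[0,0,1],"fingers":1},{"slide":[0,0,0],"delta_rot":[0,0,0],"fingers":1}], "squeeze": 25}}

```text
time_s: 7.05
tcp_pos: [0.4588, -0.0282, 0.0676]
eef_rot: [180.0, 0.0, -49.9]
contact_force: [0.1, 0.3, -1.5]
gripper_width: 0.0875
gripper_force: 0.0
```

>>> {"method": "play_rows", "body": {"rows": [{"slide":[0,0,0.2],"delta_rot":[0,0,0],"fingers":1},{"slide":[0,0,0.18],"delta_rot":[0,0,0],"fingers":1},{"slide":[0,0,0.16],"delta_rot":[0,0,0],"fingers":1},{"slide":[0,0,0],"delta_rot":[0,0,0],"fingers":1}]}}

```text
time_s: 7.55
tcp_pos: [0.4575, -0.0287, -0.0147]
eef_rot: [179.8, 0.1, -49.8]
contact_force: [-0.4, -0.5, -0.4]
gripper_width: 0.0877
gripper_force: 0.0
```

>>> {"method": "play_rows", "body": {"rows": [{"slide":[0,0,0],"delta_rot":[0,0,0],"fingers":-1},{"slide":[0,0,0],"delta_rot":[0,0,0],"fingers":-1},{"slide":[0,0,0],"delta_rot":[0,0,0],"fingers":-1},{"slide":[0,0,0],"delta_rot":[0,0,0],"fingers":-1},{"slide":[0,0,0],"delta_rot":[0,0,0],"fingers":-1},{"slide":[0,0,0],"delta_rot":[0,0,0],"fingers":-1},{"slide":[0,0,0],"delta_rot":[0,0,0],"fingers":-1},{"slide":[0,0,0],"delta_rot":[0,0,0],"fingers":-1}]}}

```text
time_s: 8.55
tcp_pos: [0.4591, -0.0281, -0.0133]
eef_rot: [-180.0, -0.0, -49.9]
contact_force: [0.3, 0.8, 4.3]
gripper_width: 0.0389
gripper_force: 25.0
```

>>> {"method": "play_rows", "body": {"rows": [{"slide":[0,0,-0.1],"delta_rot":[0,0,0],"fingers":-1},{"slide":[0,0,-0.2],"delta_rot":[0,0,0],"fingers":-1},{"slide":[0,0,-0.3],"delta_rot":[0,0,0],"fingers":-1},{"slide":[0,0,-0.2],"delta_rot":[0,0,0],"fingers":-1},{"slide":[0,0,0],"delta_rot":[0,0,0],"fingers":-1},{"slide":[0,0,0],"delta_rot":[0,0,0],"fingers":-1}]}}

```text
time_s: 9.3
tcp_pos: [0.4582, -0.0282, 0.1058]
eef_rot: [180.0, 0.0, -49.9]
contact_force: [0.5, 0.2, -1.9]
gripper_width: 0.0394
gripper_force: 25.0
```

```bash
python3 - <<'E'
from seg import *
st=r.get_state(); print(st["tcp_pos"],st["gripper_width"],st["gripper_force"])
w=cap("wrist"); s=cap("side")
P=np.array(st["tcp_pos"])+[0,0,.035+.035]; print("expected rim",proj(w,[P]),proj(s,[P]))
import pickle; pickle.dump((w,s),open("ga.pkl","wb"))
cv2.imwrite("pics/g1.png",np.hstack([cv2.resize(s["img"][120:300,200:420],(400,327)),cv2.resize(w["img"],(400,327))]))
E
```

```text
[ 0.45816825 -0.02822246  0.10581375] 0.039362889601040965 24.999653168488294
expected rim [[282.77915395 298.08505478]] [[299.74072898 190.36029696]]
```

View pics/g1.png

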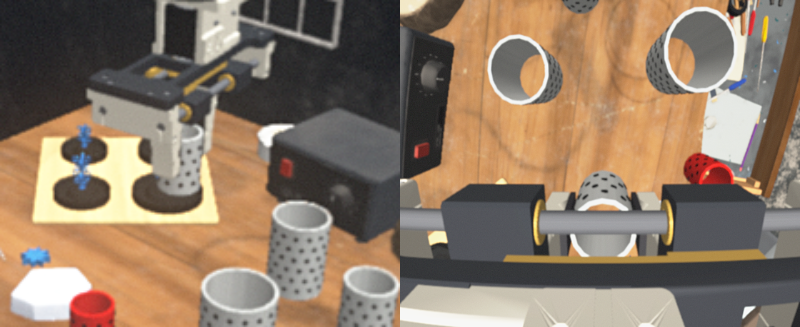

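Flask a is held upright, with the rim at about (180,130) in the side tile. I'll carry it to above cup a.

>>> {"method": "play_rows", "body": {"rows": [{"slide":[-0.22,-0.168,0],"delta_rot":[0,0,0],"fingers":-1},{"slide":[-0.22,-0.168,0],"delta_rot":[0,0,0],"fingers":-1},{"slide":[-0.22,-0.168,0],"delta_rot":[0,0,0],"fingers":-1},{"slide":[-0.22,-0.168,0],"delta_rot":[0,0,0],"fingers":-1},{"slide":[-0.22,-0.168,0],"delta_rot":[0,0,0],"fingers":-1},{"slide":[-0.22,-0.168,0],"delta_rot":[0,0,0],"fingers":-1},{"slide":[-0.22,-0.168,0],"delta_rot":[0,0,0],"fingers":-1},{"slide":[0,0,0],"delta_rot":[0,0,0],"fingers":-1}]}}

```text
time_s: 10.4
tcp_pos: [0.4446, 0.2642, 0.1051]
eef_rot: [179.9, -0.0, -49.7]
contact_force: [-1.1, -0.4, -2.2]
gripper_width: 0.0386
gripper_force: 25.0
```

```bash
cat >> seg.py <<'E'
def go(x,y,z=None):
    s=r.get_state(); T=np.array(s["tcp_pos"]); Rm=Ro.from_euler('xyz',s["eef_rot"],degrees=True).as_matrix()
    d=np.array([x,y,T[2] if z is None else z])-T; t=Rm.T@d/.15; print("tcp",T.round(4),"rot",np.round(s["eef_rot"],2),"slide",t.round(3),"norm/.41",round(np.linalg.norm(t)/.41,2))
E
python3 - <<'E'
from seg import *
go(.4443,.2625)
t=cap("top"); s=cap("side")
print(ring(t,140,150,230,240)); print([e for e in ring(s,200,100,300,240) if e[3]>60])
P=np.array(r.get_state()["tcp_pos"]); 
for z in(.07,.014): print("exp rim/bot",proj(t,[P+[0,0,z]]),proj(s,[P+[0,0,z]]))
cv2.imwrite("pics/g2.png",np.hstack([cv2.resize(s["img"][100:260,190:350],(400,400)),cv2.resize(t["img"][120:250,130:260],(400,400))]))
E
```

```text
tcp [0.4446 0.2642 0.1051] rot [ 1.7989e+02 -3.0000e-02 -4.9740e+01] slide [0.007 0.009 0.   ] norm/.41 0.03
[((144.83819580078125, 170.478759765625), (14.537304878234863, 54.32498550415039), 11.762360572814941, 151)]
[((278.8146057128906, 104.7607650756836), (11.661239624023438, 26.586599349975586), 95.07402801513672, 101), ((231.16098022460938, 133.45021057128906), (35.30125427246094, 71.90637969970703), 132.77542114257812, 984), ((257.92626953125, 129.6023712158203), (7.0207600593566895, 30.085681915283203), 3.6012754440307617, 116), ((265.3450927734375, 218.13670349121094), (38.25285339355469, 47.376312255859375), 175.28695678710938, 517), ((224.308349609375, 225.80014038085938), (9.42250919342041, 40.37677001953125), 7.474633693695068, 214), ((236.6036376953125, 216.19931030273438), (13.573894500732422, 22.514951705932617), 168.64511108398438, 77)]
exp rim/bot [[167.5922161  189.18862366]] [[245.63064988 132.61359017]]
exp rim/bot [[174.07002538 191.32455136]] [[245.75370778 157.76709472]]
```

View pics/g2.png

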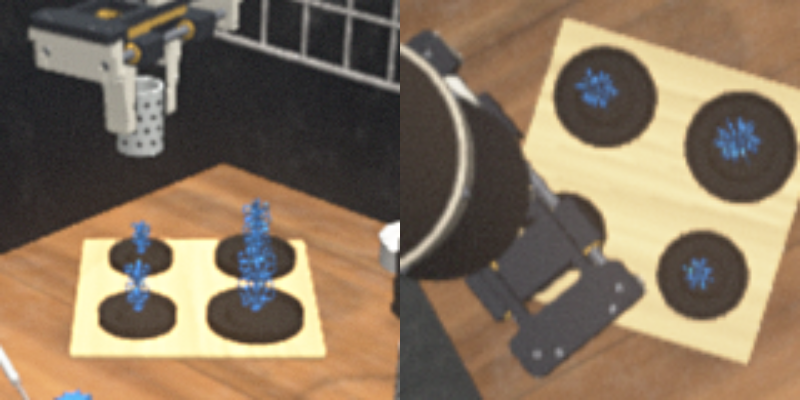

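The side tile shows flask a's bottom at (139,155), right on the projection, above cup a at (141,255). That leaves one picture, so I'll work from numbers from here.

>>> {"method": "play_rows", "body": {"rows": [{"slide":[0.007,0.009,0.12],"delta_rot":[0,0,0],"fingers":-1},{"slide":[0,0,0.2],"delta_rot":[0,0,0],"fingers":-1},{"slide":[0,0,0.11],"delta_rot":[0,0,0],"fingers":-1},{"slide":[0,0,0],"delta_rot":[0,0,0],"fingers":-1},{"slide":[0,0,0],"delta_rot":[0,0,0],"fingers":-1}]}}

```text
time_s: 11.12
tcp_pos: [0.445, 0.2601, 0.0426]
eef_rot: [-180.0, -0.0, -49.9]
contact_force: [-0.4, -0.8, -1.1]
gripper_width: 0.0387
gripper_force: 25.0
```

```bash
python3 - <<'E'
from seg import *
go(.4443,.2625,-.006)
E
```

```text
tcp [0.445  0.2601 0.0426] rot [-1.7998e+02 -1.0000e-02 -4.9920e+01] slide [-0.015 -0.006  0.324] norm/.41 0.79
```

>>> {"method": "play_rows", "body": {"rows": [{"slide":[-0.015,-0.007,0],"delta_rot":[0,0,0],"fingers":-1},{"slide":[0,0,0.06],"delta_rot":[0,0,0],"fingers":-1},{"slide":[0,0,0.08],"delta_rot":[0,0,0],"fingers":-1},{"slide":[0,0,0.08],"delta_rot":[0,0,0],"fingers":-1},{"slide":[0,0,0.04],"delta_rot":[0,0,0],"fingers":-1},{"slide":[0,0,0.03],"delta_rot":[0,0,0],"fingers":-1},{"slide":[0,0,0],"delta_rot":[0,0,0],"fingers":-1}]}}

```text
time_s: 12.0
tcp_pos: [0.4442, 0.263, -0.0014]
eef_rot: [-180.0, -0.0, -49.9]
contact_force: [-0.9, -0.8, -0.5]
gripper_width: 0.0388
gripper_force: 25.0
```

>>> {"method": "play_rows", "body": {"rows": [{"slide":[0,0,0.013],"delta_rot":[0,0,0],"fingers":-1},{"slide":[0,0,0.013],"delta_rot":[0,0,0],"fingers":-1},{"slide":[0,0,0],"delta_rot":[0,0,0],"fingers":-1}]}}

```text
time_s: 12.38
tcp_pos: [0.4445, 0.263, -0.0028]
eef_rot: [-179.9, -0.0, -49.8]
contact_force: [-9.4, -5.9, 29.8]
gripper_width: 0.0389
gripper_force: 25.0
```

>>> {"method": "play_rows", "body": {"rows": [{"slide":[0,0,-0.02],"delta_rot":[0,0,0],"fingers":-1},{"slide":[0,0.014,0],"delta_rot":[0,0,0],"fingers":-1},{"slide":[0,0,0.01],"delta_rot":[0,0,0],"fingers":-1},{"slide":[0,0,0],"delta_rot":[0,0,0],"fingers":-1}]}}

```text
time_s: 12.88
tcp_pos: [0.4424, 0.2616, -0.0027]
eef_rot: [-180.0, -0.0, -49.9]
contact_force: [-6.1, -1.4, 20.1]
gripper_width: 0.0389
gripper_force: 25.0
```

>>> {"method": "play_rows", "body": {"rows": [{"slide":[0,0,-0.008],"delta_rot":[0,0,0],"fingers":-1},{"slide":[0,0,0],"delta_rot":[0,0,0],"fingers":0.3},{"slide":[0,0,0],"delta_rot":[0,0,0],"fingers":0.3},{"slide":[0,0,0],"delta_rot":[0,0,0],"fingers":0.3},{"slide":[0,0,0],"delta_rot":[0,0,0],"fingers":0.3},{"slide":[0,0,-0.2],"delta_rot":[0,0,0],"fingers":0.3},{"slide":[0,0,-0.4],"delta_rot":[0,0,0],"fingers":0.5},{"slide":[0,0,-0.4],"delta_rot":[0,0,0],"fingers":1}]}}

```text
time_s: 13.88
tcp_pos: [0.4421, 0.2611, 0.1488]
eef_rot: [179.9, -0.0, -49.9]
contact_force: [1.3, 0.9, 0.1]
gripper_width: 0.0709
gripper_force: 0.0
```

>>> {"method": "play_rows", "body": {"rows": [{"slide":[0.26,0.19,0],"delta_rot":[0,0,0],"fingers":1},{"slide":[0.26,0.19,0],"delta_rot":[0,0,0],"fingers":1},{"slide":[0.26,0.19,0],"delta_rot":[0,0,0],"fingers":1},{"slide":[0.26,0.19,0],"delta_rot":[0,0,0],"fingers":1},{"slide":[0.26,0.19,0],"delta_rot":[0,0,0],"fingers":1},{"slide":[0.26,0.19,0],"delta_rot":[0,0,0],"fingers":1},{"slide":[0,0,0],"delta_rot":[0,0,0],"fingers":1}]}}

```text
time_s: 14.75
tcp_pos: [0.4619, -0.0302, 0.1472]
eef_rot: [180.0, 0.0, -50.1]
contact_force: [-1.0, -0.3, -0.0]
gripper_width: 0.088
gripper_force: 0.0
```

```bash
python3 - <<'E'
from seg import *
st=r.get_state(); print(st["tcp_pos"],st["eef_rot"],st["time_s"])
t=cap("top"); s=cap("side"); w=cap("wrist")
for n,z in(("rim",.064),("rim+",.067)): print(n,[proj(c,[(.4435,.263,z)])[0].round(1) for c in(t,s,w)])
et=ring(t,160,170,205,215); print("top",[(np.round(e[0]+e[1],1),e[3]) for e in et])
u=proj(w,[(.4435,.263,.064)])[0].astype(int)
ew=ring(w,max(0,u[0]-40),max(0,u[1]-40),u[0]+40,u[1]+40); print("wrist",[(np.round(e[0]+e[1],1),e[3]) for e in ew])
if et and ew:
    et=max(et,key=lambda e:e[3]);ew=max(ew,key=lambda e:e[3]); print(tri(t,et[0],w,ew[0])); print(plane(t,[et[0]],.064),plane(w,[ew[0]],.064))
# all flask rims from wrist
for n,P in dict(b=(.5948,-.1502,.068),c=(.5758,-.0491,.08),d=(.4631,-.1617,.092)).items():
    x,y=proj(w,[P])[0].astype(int); print(n,x,y)
    if 0<x<560 and 0<y<250:
        for e in ring(w,max(x-45,0),max(y-45,0),x+45,y+45):
            if e[3]>60: print("   ",np.round(e[0]+e[1],1),plane(w,[e[0]],P[2])[0].round(4))
cv2.imwrite("pics/p1.png",np.hstack([cv2.resize(s["img"][130:250,210:330],(400,400)),cv2.resize(w["img"],(400,400))]))
E
```

```text
[ 0.46190731 -0.03015108  0.14721447] [ 1.79973297e+02  8.22562429e-03 -5.01276696e+01] 14.75
rim [array([179.1, 193.5]), array([245.4, 181.2]), array([127.3, 416.5])]
rim+ [array([178.8, 193.4]), array([245.4, 180. ]), array([126.2, 418.7])]
top []
wrist []
b 252 -20
c 186 101
    [188.2  98.6  71.9  76.1] [ 0.5761 -0.0513  0.08  ]
d 401 80
    [408.7  77.3  94.9 101.4] [ 0.4606 -0.1667  0.092 ]
```

```bash
python3 - <<'E'
from seg import *
t=cap("top"); s=cap("side")
for th in(110,130,140): print(th,[(np.round(e[0]+e[1],1),e[3]) for e in ring(t,160,172,205,215,th)])
print(t["img"][180:206:2,180].tolist())
hs=cv2.cvtColor(s["img"],cv2.COLOR_BGR2HSV)
m=np.zeros(hs.shape[:2],bool); m[165:225,225:268]=((hs[...,1]<45)&(hs[...,2]>110))[165:225,225:268]
m=cv2.morphologyEx(m.astype(np.uint8),cv2.MORPH_CLOSE,np.ones((5,5)))
for st,ce,k in blobs(m,80): print("side blob",st,ce.round(1))
# predicted silhouette for home (floor .010) 
th=np.linspace(0,6.28,40)
for f in(.0075,.0105,.0135):
    C=np.r_[np.c_[.4435+.02*np.cos(th),.263+.02*np.sin(th),0*th+f+.056]]
    p=proj(s,C); print("floor",f,"side top row",p[:,1].min().round(1),"cols",p[:,0].min().round(1),p[:,0].max().round(1))
E
```

```text
110 [(array([199.6, 202.7,  23.9,  82.7]), 468)]
130 [(array([195.5, 202.1,  20. ,  59.7]), 411), (array([163.9, 209.7,   7.8,   9.8]), 29)]
140 []
[[91, 104, 124], [93, 105, 124], [93, 107, 123], [95, 110, 128], [98, 112, 129], [95, 110, 127], [97, 112, 126], [102, 113, 133], [101, 114, 131], [101, 115, 132], [101, 115, 133], [105, 118, 134], [106, 120, 137]]
side blob [236 177  22  40 592] [245.5 194.9]
floor 0.0075 side top row 177.6 cols 236.2 254.6
floor 0.0105 side top row 176.4 cols 236.2 254.6
floor 0.0135 side top row 175.1 cols 236.2 254.6
```

```bash
python3 - <<'E'
from seg import *
s=cap("side"); hs=cv2.cvtColor(s["img"],cv2.COLOR_BGR2HSV)
m=(hs[...,1]<60)&(hs[...,2]>95)
for y in range(174,216,3):
    x=np.where(m[y,225:265])[0]+225; print(y,x.min() if len(x) else 0,x.max() if len(x) else 0,len(x))
for z in(.0664,.05,.03,.0105): print(z,[proj(s,[(.4435+k*.952*.02,.263-k*.305*.02,z)])[0].round(1).tolist() for k in(-1,1)])
go(.53,-.09)
E
```

```text
174 0 0 0
177 239 250 12
180 235 254 20
183 236 253 18
186 237 253 17
189 237 253 16
192 237 253 17
195 237 253 17
198 225 264 25
201 237 264 21
204 237 264 19
207 227 263 6
210 226 260 17
213 225 261 26
0.0664 [[236.2, 180.0], [254.6, 180.4]]
0.05 [[236.3, 186.8], [254.6, 187.2]]
0.03 [[236.4, 195.0], [254.5, 195.4]]
0.0105 [[236.5, 202.9], [254.5, 203.3]]
tcp [ 0.4624 -0.0267  0.1474] rot [-179.99   -0.    -49.81] slide [ 0.613 -0.072  0.   ] norm/.41 1.51
```

Flask a stands upright and low in cup a. The side silhouette runs over columns 237–253 all the way down, with its top row as predicted. On to flask b.

>>> {"method": "play_rows", "body": {"rows": [{"slide":[0.2,-0.024,0],"delta_rot":[0,0,0],"fingers":1},{"slide":[0.2,-0.024,0],"delta_rot":[0,0,0],"fingers":1},{"slide":[0.2,-0.024,0],"delta_rot":[0,0,0],"fingers":1},{"slide":[0,0,0],"delta_rot":[0,0,0],"fingers":1},{"slide":[0,0,0],"delta_rot":[0,0,0],"fingers":1}]}}

```text
time_s: 15.68
tcp_pos: [0.5282, -0.0888, 0.147]
eef_rot: [180.0, 0.0, -49.9]
contact_force: [1.0, -0.1, -0.3]
gripper_width: 0.0875
gripper_force: 0.0
```

```bash
cat >> seg.py <<'E'
tops0=dict(b=(375.6,125.6),c=(328.6,132.5),d=(383.2,186.7))
fl=dict(b=(.595,-.152,.068),c=(.5758,-.0505,.08),d=(.4631,-.163,.092))
def look(names="bcd"):
    w=cap("wrist"); t=cap("top")
    for n in names:
        P=np.array(fl[n]); x,y=proj(w,[P])[0].astype(int); R=int((.02+(P[2]-.056)/3)*331/(w["W"][2,3]-P[2]))+12
        if not(0<x<560 and 0<y<260): print(n,"out",x,y); continue
        es=[e for e in ring(w,max(x-R,0),max(y-R,0),x+R,y+R) if e[3]>100]
        for e in es: print(n,np.round(e[0]+e[1],1),e[3],"plane",plane(w,[e[0]],P[2])[0].round(4),"tri",tri(w,e[0],t,tops0[n])[0].round(4))
E
python3 - <<'E'
from seg import *
look(); go(.595,-.152)
E
```

```text
b [269.7  97.6  61.   63.4] 918 plane [ 0.5957 -0.1522  0.068 ] tri [ 0.5967 -0.1525  0.0582]
c [208.9 210.   66.5  70.1] 1584 plane [ 0.577  -0.0524  0.08  ] tri [ 0.5772 -0.05    0.0729]
c [172.2 251.8  13.4  30.3] 275 plane [ 0.5793 -0.0027  0.08  ] tri [ 0.5702 -0.0397  0.1445]
d [450.9 149.9  14.1  31.8] 262 plane [ 0.4656 -0.2117  0.092 ] tri [ 0.4656 -0.1869  0.0909]
d [421.4 200.5  91.3 111.7] 3589 plane [ 0.455  -0.1692  0.092 ] tri [ 0.4613 -0.1637  0.1025]
tcp [ 0.5282 -0.0887  0.1474] rot [-1.800e+02  1.000e-02 -4.983e+01] slide [ 0.61  -0.068 -0.   ] norm/.41 1.5
```

>>> {"method": "play_rows", "body": {"rows": [{"slide":[0.205,-0.024,0],"delta_rot":[0,0,0],"fingers":1},{"slide":[0.205,-0.024,0],"delta_rot":[0,0,0],"fingers":1},{"slide":[0.204,-0.024,0],"delta_rot":[0,0,0],"fingers":1},{"slide":[0,0,0.1],"delta_rot":[0,0,0],"fingers":1},{"slide":[0,0,0.2],"delta_rot":[0,0,0],"fingers":1},{"slide":[0,0,0],"delta_rot":[0,0,0],"fingers":1},{"slide":[0,0,0],"delta_rot":[0,0,0],"fingers":1}]}}

```text
time_s: 16.65
tcp_pos: [0.5963, -0.1525, 0.1033]
eef_rot: [-180.0, -0.0, -49.8]
contact_force: [0.3, -0.2, -0.0]
gripper_width: 0.0876
gripper_force: 0.0
```

```bash
python3 - <<'E'
from seg import *
go(.5957,-.152,-.005); print(r.get_state()["contact_force"])
E
```

```text
tcp [ 0.5963 -0.1525  0.1033] rot [-1.7998e+02 -4.0000e-02 -4.9830e+01] slide [-0.006  0.001  0.722] norm/.41 1.76
[ 0.27636715 -0.17521794 -0.0107469 ]
```

>>> {"method": "play_rows", "body": {"rows": [{"slide":[0,0,0.2],"delta_rot":[0,0,0],"fingers":1},{"slide":[0,0,0.2],"delta_rot":[0,0,0],"fingers":1},{"slide":[0,0,0.2],"delta_rot":[0,0,0],"fingers":1},{"slide":[0,0,0.12],"delta_rot":[0,0,0],"fingers":1},{"slide":[0,0,0],"delta_rot":[0,0,0],"fingers":1}]}}

```text
time_s: 17.27
tcp_pos: [0.5958, -0.1528, -0.006]
eef_rot: [179.9, 0.0, -49.9]
contact_force: [0.8, -0.1, 0.3]
gripper_width: 0.0874
gripper_force: 0.0
```

>>> {"method": "play_rows", "body": {"rows": [{"slide":[0,0,0],"delta_rot":[0,0,0],"fingers":-1},{"slide":[0,0,0],"delta_rot":[0,0,0],"fingers":-1},{"slide":[0,0,0],"delta_rot":[0,0,0],"fingers":-1},{"slide":[0,0,0],"delta_rot":[0,0,0],"fingers":-1},{"slide":[0,0,0],"delta_rot":[0,0,0],"fingers":-1},{"slide":[0,0,0],"delta_rot":[0,0,0],"fingers":-1},{"slide":[0,0,0],"delta_rot":[0,0,0],"fingers":-1}], "squeeze": 25}}

```text
time_s: 18.15
tcp_pos: [0.5964, -0.153, -0.0053]
eef_rot: [-180.0, -0.0, -49.9]
contact_force: [-0.1, 0.8, 4.3]
gripper_width: 0.0477
gripper_force: 25.0
```

>>> {"method": "play_rows", "body": {"rows": [{"slide":[0,0,-0.1],"delta_rot":[0,0,0],"fingers":-1},{"slide":[0,0,-0.2],"delta_rot":[0,0,0],"fingers":-1},{"slide":[0,0,-0.3],"delta_rot":[0,0,0],"fingers":-1},{"slide":[0,0,-0.27],"delta_rot":[0,0,0],"fingers":-1},{"slide":[0,0,0],"delta_rot":[0,0,0],"fingers":-1}]}}

```text
time_s: 18.77
tcp_pos: [0.5985, -0.1532, 0.1295]
eef_rot: [-179.7, -0.3, -49.9]
contact_force: [1.7, 0.2, -2.5]
gripper_width: 0.0477
gripper_force: 25.0
```

```bash
python3 - <<'E'
from seg import *
go(.414,.162); print(r.get_state()["gripper_width"]); look("cd")
E
```

```text
tcp [ 0.5985 -0.1532  0.1295] rot [-179.7    -0.27  -49.87] slide [-2.399 -0.414 -0.009] norm/.41 5.94
0.04770635041572643
c out 226 326
d out 419 319
```

>>> {"method": "play_rows", "body": {"rows": [{"slide":[-0.298,-0.051,0],"delta_rot":[0,0,0],"fingers":-1},{"slide":[-0.298,-0.051,0],"delta_rot":[0,0,0],"fingers":-1},{"slide":[-0.298,-0.051,0],"delta_rot":[0,0,0],"fingers":-1},{"slide":[-0.298,-0.051,0],"delta_rot":[0,0,0],"fingers":-1},{"slide":[-0.298,-0.051,0],"delta_rot":[0,0,0],"fingers":-1},{"slide":[-0.298,-0.051,0],"delta_rot":[0,0,0],"fingers":-1},{"slide":[-0.298,-0.051,0],"delta_rot":[0,0,0],"fingers":-1},{"slide":[-0.298,-0.051,0],"delta_rot":[0,0,0],"fingers":-1}]}}

```text
time_s: 19.88
tcp_pos: [0.4109, 0.1604, 0.1238]
eef_rot: [179.9, 0.0, -49.9]
contact_force: [0.2, 0.5, -1.8]
gripper_width: 0.0477
gripper_force: 25.0
```

>>> {"method": "play_rows", "body": {"rows": [{"slide":[0,0,0],"delta_rot":[0,0,0],"fingers":-1},{"slide":[0,0,0],"delta_rot":[0,0,0],"fingers":-1},{"slide":[0,0,0],"delta_rot":[0,0,0],"fingers":-1}]}}

```text
time_s: 20.25
tcp_pos: [0.4126, 0.159, 0.1244]
eef_rot: [179.9, -0.0, -50.0]
contact_force: [0.7, 0.2, -2.0]
gripper_width: 0.0484
gripper_force: 25.0
```

```bash
cat >> seg.py <<'E'
def base(n,P):
    # held flask in the side view: bright grey pixels round the predicted flask axis, compare with the cup's column
    pass
E
python3 - <<'E'
from seg import *
go(.414,.162,.057-.0053)
E
```

```text
tcp [0.4126 0.159  0.1244] rot [ 1.7993e+02 -1.0000e-02 -4.9960e+01] slide [-0.009 -0.02   0.484] norm/.41 1.18
```

>>> {"method": "play_rows", "body": {"rows": [{"slide":[-0.009,-0.02,0.08],"delta_rot":[0,0,0],"fingers":-1},{"slide":[0,0,0.18],"delta_rot":[0,0,0],"fingers":-1},{"slide":[0,0,0.12],"delta_rot":[0,0,0],"fingers":-1},{"slide":[0,0,0],"delta_rot":[0,0,0],"fingers":-1},{"slide":[0,0,0],"delta_rot":[0,0,0],"fingers":-1},{"slide":[0,0,0],"delta_rot":[0,0,0],"fingers":-1}]}}

```text
time_s: 21.0
tcp_pos: [0.4146, 0.1633, 0.0685]
eef_rot: [-179.9, 0.0, -49.9]
contact_force: [-0.2, -0.2, -1.3]
gripper_width: 0.0481
gripper_force: 25.0
```

```bash
python3 - <<'E'
from seg import *
go(.414,.162,.0105-.0053)
s=cap("side"); t=cap("top"); P=np.array(r.get_state()["tcp_pos"])
hs=cv2.cvtColor(s["img"],cv2.COLOR_BGR2HSV); m=(hs[...,1]<60)&(hs[...,2]>95)
for z in(.055,.03,.01):
    u=proj(s,[P+[0,0,z+.0053]])[0]; y=int(u[1]); x=np.where(m[y,int(u[0])-22:int(u[0])+23])[0]+int(u[0])-22
    print("pred",u.round(1),x.min() if len(x) else None,x.max() if len(x) else None,len(x))
e=[(np.round(e[0]+e[1],1),plane(t,[e[0]],.0665)[0].round(4)) for e in ring(t,160,172,205,215)]; print("a from top",e)
cv2.imwrite("pics/p2.png",np.hstack([cv2.resize(s["img"][130:250,190:350],(400,300)),cv2.resize(t["img"][120:240,140:300],(400,300))]))
E
```

```text
tcp [0.4146 0.1633 0.0685] rot [-179.93    0.    -49.9 ] slide [0.004 0.009 0.422] norm/.41 1.03
pred [244.1 173.4] 227 260 34
pred [244.1 185. ] 228 255 28
pred [244.2 194.1] 233 255 21
a from top []
```

>>> {"method": "play_rows", "body": {"rows": [{"slide":[0.004,0.009,0.04],"delta_rot":[0,0,0],"fingers":-1},{"slide":[0,0,0.08],"delta_rot":[0,0,0],"fingers":-1},{"slide":[0,0,0.1],"delta_rot":[0,0,0],"fingers":-1},{"slide":[0,0,0.09],"delta_rot":[0,0,0],"fingers":-1},{"slide":[0,0,0.05],"delta_rot":[0,0,0],"fingers":-1},{"slide":[0,0,0.02],"delta_rot":[0,0,0],"fingers":-1},{"slide":[0,0,0.01],"delta_rot":[0,0,0],"fingers":-1},{"slide":[0,0,0],"delta_rot":[0,0,0],"fingers":-1}]}}

```text
time_s: 22.1
tcp_pos: [0.4136, 0.1618, 0.0096]
eef_rot: [-180.0, 0.0, -49.9]
contact_force: [0.4, -0.4, -2.1]
gripper_width: 0.0478
gripper_force: 25.0
```

>>> {"method": "play_rows", "body": {"rows": [{"slide":[0,0,0.013],"delta_rot":[0,0,0],"fingers":-1},{"slide":[0,0,0.013],"delta_rot":[0,0,0],"fingers":-1},{"slide":[0,0,0.01],"delta_rot":[0,0,0],"fingers":-1},{"slide":[0,0,0],"delta_rot":[0,0,0],"fingers":-1}]}}

```text
time_s: 22.6
tcp_pos: [0.4139, 0.1617, 0.006]
eef_rot: [-179.9, -0.0, -49.8]
contact_force: [-8.6, -1.9, 28.7]
gripper_width: 0.0483
gripper_force: 25.0
```

>>> {"method": "play_rows", "body": {"rows": [{"slide":[0,0,-0.012],"delta_rot":[0,0,0],"fingers":-1},{"slide":[0,0,0],"delta_rot":[0,0,0],"fingers":0.45},{"slide":[0,0,0],"delta_rot":[0,0,0],"fingers":0.45},{"slide":[0,0,0],"delta_rot":[0,0,0],"fingers":0.45},{"slide":[0,0,0],"delta_rot":[0,0,0],"fingers":0.45},{"slide":[0,0,-0.2],"delta_rot":[0,0,0],"fingers":0.45},{"slide":[0,0,-0.4],"delta_rot":[0,0,0],"fingers":0.6},{"slide":[0,0,-0.4],"delta_rot":[0,0,0],"fingers":1}]}}

```text
time_s: 23.6
tcp_pos: [0.413, 0.1612, 0.1573]
eef_rot: [179.9, -0.0, -49.9]
contact_force: [1.8, 2.0, -0.4]
gripper_width: 0.0754
gripper_force: 0.0
```

```bash
python3 - <<'E'
from seg import *
go(.5,-.0,.16)
E
```

```text
tcp [0.413  0.1612 0.1573] rot [ 1.7994e+02 -1.0000e-02 -4.9890e+01] slide [ 1.195  0.249 -0.017] norm/.41 2.98
```

>>> {"method": "play_rows", "body": {"rows": [{"slide":[0.24,0.05,0],"delta_rot":[0,0,0],"fingers":1},{"slide":[0.24,0.05,0],"delta_rot":[0,0,0],"fingers":1},{"slide":[0.24,0.05,0],"delta_rot":[0,0,0],"fingers":1},{"slide":[0.24,0.05,0],"delta_rot":[0,0,0],"fingers":1},{"slide":[0.24,0.05,0],"delta_rot":[0,0,0],"fingers":1},{"slide":[0,0,0],"delta_rot":[0,0,0],"fingers":1},{"slide":[0,0,0],"delta_rot":[0,0,0],"fingers":1}]}}

```text
time_s: 24.48
tcp_pos: [0.5004, -0.0003, 0.1554]
eef_rot: [180.0, 0.0, -49.9]
contact_force: [0.1, -0.0, -0.4]
gripper_width: 0.0876
gripper_force: 0.0
```

```bash
python3 - <<'E'
from seg import *
look("cd"); go(.577,-.0515)
s=cap("side"); t=cap("top"); hs=cv2.cvtColor(s["img"],cv2.COLOR_BGR2HSV); m=(hs[...,1]<60)&(hs[...,2]>95)
for z in(.079,.07,.06,.05,.04,.03):
    u=proj(s,[(.4135,.163,z)])[0]; x=np.where(m[int(round(u[1])),222:270])[0]+222
    print("b row",u.round(1),(x.min(),x.max(),len(x)) if len(x) else None)
print("top rings",[(np.round(e[0]+e[1],1),e[3],plane(t,[e[0]],.079)[0].round(4)) for e in ring(t,160,172,260,235)], proj(t,[(.4135,.163,.079),(.4435,.263,.067)]).round(1).tolist())
cv2.imwrite("pics/p3.png",np.hstack([cv2.resize(s["img"][130:250,190:350],(400,300),interpolation=2),cv2.resize(t["img"][130:250,150:310],(400,300),interpolation=2)]))
E
```

```text
c [250.8 103.   71.6  73.9] 1084 plane [ 0.5762 -0.0511  0.08  ] tri [ 0.5781 -0.0508  0.0672]
d [486.4  87.7 108.7 139.4] 2095 plane [ 0.4465 -0.1774  0.092 ] tri [ 0.461  -0.1547  0.1331]
tcp [5.004e-01 3.000e-04 1.557e-01] rot [ 1.800e+02  1.000e-02 -4.985e+01] slide [ 0.593 -0.168 -0.   ] norm/.41 1.5
b row [243.8 196.4] (np.int64(232), np.int64(269), 27)
b row [243.8 200.4] (np.int64(224), np.int64(269), 35)
b row [243.8 204.8] (np.int64(230), np.int64(269), 34)
b row [243.9 209.2] (np.int64(224), np.int64(269), 41)
b row [243.9 213.6] (np.int64(222), np.int64(269), 43)
b row [243.9 217.9] (np.int64(222), np.int64(269), 39)
top rings [(array([220.3, 182.5,  11.7,  40.4]), 259, array([0.467, 0.175, 0.079])), (array([230.8, 211.9,   9.6,  17.9]), 35, array([0.4061, 0.152 , 0.079 ])), (array([247.5, 208.3,   8.9,  10.6]), 36, array([0.4142, 0.1174, 0.079 ]))] [[225.6, 208.3], [178.8, 193.4]]
```

View pics/p3.png

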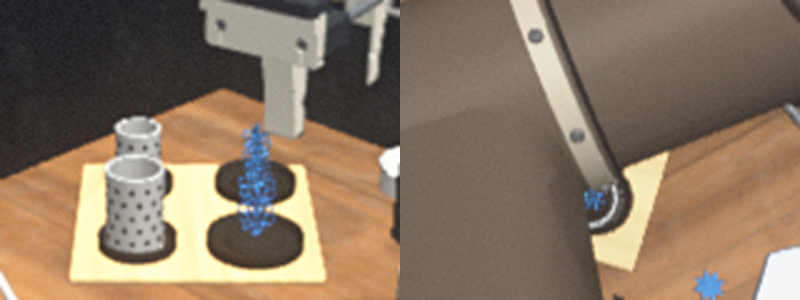

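Both flasks a and b stand upright in their cups (tile (138,140) and (136,205)). Next is flask c at (0.576, −0.051).

>>> {"method": "play_rows", "body": {"rows": [{"slide":[0.195,-0.056,0],"delta_rot":[0,0,0],"fingers":1},{"slide":[0.195,-0.056,0],"delta_rot":[0,0,0],"fingers":1},{"slide":[0.195,-0.056,0],"delta_rot":[0,0,0],"fingers":1},{"slide":[0,0,0.2],"delta_rot":[0,0,0],"fingers":1},{"slide":[0,0,0.2],"delta_rot":[0,0,0],"fingers":1},{"slide":[0,0,0],"delta_rot":[0,0,0],"fingers":1},{"slide":[0,0,0],"delta_rot":[0,0,0],"fingers":1}]}}

```text
time_s: 25.55
tcp_pos: [0.5772, -0.0507, 0.097]
eef_rot: [-180.0, -0.1, -49.8]
contact_force: [0.3, 0.1, 0.5]
gripper_width: 0.0876
gripper_force: 0.0
```

```bash
python3 - <<'E'
from seg import *
go(.5762,-.0512,-.002)
E
```

```text
tcp [ 0.5772 -0.0507  0.097 ] rot [-1.7995e+02 -6.0000e-02 -4.9830e+01] slide [-0.002  0.008  0.66 ] norm/.41 1.61
```

>>> {"method": "play_rows", "body": {"rows": [{"slide":[0,0.006,0.2],"delta_rot":[0,0,0],"fingers":1},{"slide":[0,0,0.2],"delta_rot":[0,0,0],"fingers":1},{"slide":[0,0,0.18],"delta_rot":[0,0,0],"fingers":1},{"slide":[0,0,0.08],"delta_rot":[0,0,0],"fingers":1},{"slide":[0,0,0],"delta_rot":[0,0,0],"fingers":1},{"slide":[0,0,0],"delta_rot":[0,0,0],"fingers":-1},{"slide":[0,0,0],"delta_rot":[0,0,0],"fingers":-1},{"slide":[0,0,0],"delta_rot":[0,0,0],"fingers":-1}]}}

```text
time_s: 26.55
tcp_pos: [0.5762, -0.0516, -0.0025]
eef_rot: [-179.9, -0.0, -49.9]
contact_force: [0.1, 0.7, -0.4]
gripper_width: 0.063
gripper_force: 0.0
```

>>> {"method": "play_rows", "body": {"rows": [{"slide":[0,0,0],"delta_rot":[0,0,0],"fingers":-1},{"slide":[0,0,0],"delta_rot":[0,0,0],"fingers":-1},{"slide":[0,0,0],"delta_rot":[0,0,0],"fingers":-1}], "squeeze": 28}}

```text
time_s: 26.92
tcp_pos: [0.5763, -0.0516, -0.0027]
eef_rot: [-180.0, -0.0, -49.9]
contact_force: [0.1, 0.7, 6.0]
gripper_width: 0.0563
gripper_force: 28.0
```

>>> {"method": "play_rows", "body": {"rows": [{"slide":[0,0,-0.1],"delta_rot":[0,0,0],"fingers":-1},{"slide":[0,0,-0.2],"delta_rot":[0,0,0],"fingers":-1},{"slide":[0,0,-0.3],"delta_rot":[0,0,0],"fingers":-1},{"slide":[0,0,-0.25],"delta_rot":[0,0,0],"fingers":-1},{"slide":[0,0,-0.08],"delta_rot":[0,0,0],"fingers":-1},{"slide":[0,0,0],"delta_rot":[0,0,0],"fingers":-1}]}}

```text
time_s: 27.68
tcp_pos: [0.5756, -0.0516, 0.1366]
eef_rot: [-179.9, 0.0, -49.9]
contact_force: [0.5, 0.6, -2.4]
gripper_width: 0.0562
gripper_force: 28.0
```

>>> {"method": "play_rows", "body": {"rows": [{"slide":[-0.23,-0.151,0],"delta_rot":[0,0,0],"fingers":-1},{"slide":[-0.23,-0.151,0],"delta_rot":[0,0,0],"fingers":-1},{"slide":[-0.23,-0.151,0],"delta_rot":[0,0,0],"fingers":-1},{"slide":[-0.23,-0.151,0],"delta_rot":[0,0,0],"fingers":-1},{"slide":[-0.23,-0.151,0],"delta_rot":[0,0,0],"fingers":-1},{"slide":[-0.23,-0.151,0],"delta_rot":[0,0,0],"fingers":-1},{"slide":[-0.23,-0.151,0],"delta_rot":[0,0,0],"fingers":-1},{"slide":[0,0,0],"delta_rot":[0,0,0],"fingers":-1}]}}

```text
time_s: 28.68
tcp_pos: [0.5401, 0.237, 0.1338]
eef_rot: [179.8, 0.0, -49.7]
contact_force: [0.6, -0.4, -3.3]
gripper_width: 0.0562
gripper_force: 28.0
```

>>> {"method": "play_rows", "body": {"rows": [{"slide":[0,0,0],"delta_rot":[0,0,0],"fingers":-1},{"slide":[0,0,0],"delta_rot":[0,0,0],"fingers":-1},{"slide":[0,0,0],"delta_rot":[0,0,0],"fingers":-1},{"slide":[0,0,0],"delta_rot":[0,0,0],"fingers":-1}]}}

```text
time_s: 29.18
tcp_pos: [0.5416, 0.2346, 0.1363]
eef_rot: [-180.0, 0.0, -49.9]
contact_force: [0.4, -0.1, -2.0]
gripper_width: 0.0564
gripper_force: 28.0
```

```bash
python3 - <<'E'
from seg import *
go(.542,.235,.0111-.0027)
E
```

```text
tcp [0.5416 0.2346 0.1363] rot [-179.99    0.    -49.94] slide [-0.    -0.004  0.853] norm/.41 2.08
```

>>> {"method": "play_rows", "body": {"rows": [{"slide":[0,-0.004,0.1],"delta_rot":[0,0,0],"fingers":-1},{"slide":[0,0,0.15],"delta_rot":[0,0,0],"fingers":-1},{"slide":[0,0,0.11],"delta_rot":[0,0,0],"fingers":-1},{"slide":[0,0,0],"delta_rot":[0,0,0],"fingers":-1},{"slide":[0,0,0],"delta_rot":[0,0,0],"fingers":-1},{"slide":[0,0,0],"delta_rot":[0,0,0],"fingers":-1}]}}

```text
time_s: 29.92
tcp_pos: [0.5425, 0.2359, 0.0831]
eef_rot: [-179.9, -0.0, -49.9]
contact_force: [-0.3, -0.1, -2.4]
gripper_width: 0.0563
gripper_force: 28.0
```

```bash
python3 - <<'E'
from seg import *
go(.542,.235,.0111-.0027)
s=cap("side"); P=np.array(r.get_state()["tcp_pos"])
hs=cv2.cvtColor(s["img"],cv2.COLOR_BGR2HSV); m=(hs[...,1]<60)&(hs[...,2]>95)
for z in(.03,.02,.01,.0):
    u=proj(s,[P+[0,0,z+.0027]])[0]; y=int(round(u[1])); x=np.where(m[y,int(u[0])-30:int(u[0])+31])[0]+int(u[0])-30
    print("pred",u.round(1),x.min() if len(x) else None,x.max() if len(x) else None,len(x))
print("cup c",proj(s,[(.5425,.236,.0111)]))
E
```

```text
tcp [0.5425 0.2359 0.0831] rot [-1.7991e+02 -1.0000e-02 -4.9890e+01] slide [0.003 0.007 0.498] norm/.41 1.21
pred [293.3 159.3] 279 306 28
pred [293.1 163.7] 281 306 26
pred [292.9 168. ] 281 306 24
pred [292.7 172.2] 281 305 25
cup c [[291.47830876 202.85975107]]
```

>>> {"method": "play_rows", "body": {"rows": [{"slide":[0.003,0.007,0.06],"delta_rot":[0,0,0],"fingers":-1},{"slide":[0,0,0.1],"delta_rot":[0,0,0],"fingers":-1},{"slide":[0,0,0.12],"delta_rot":[0,0,0],"fingers":-1},{"slide":[0,0,0.1],"delta_rot":[0,0,0],"fingers":-1},{"slide":[0,0,0.06],"delta_rot":[0,0,0],"fingers":-1},{"slide":[0,0,0.025],"delta_rot":[0,0,0],"fingers":-1},{"slide":[0,0,0],"delta_rot":[0,0,0],"fingers":-1},{"slide":[0,0,0],"delta_rot":[0,0,0],"fingers":-1}]}}

```text
time_s: 30.98
tcp_pos: [0.5418, 0.2348, 0.0131]
eef_rot: [-179.9, -0.0, -49.9]
contact_force: [0.6, 0.0, -2.3]
gripper_width: 0.0562
gripper_force: 28.0
```

>>> {"method": "play_rows", "body": {"rows": [{"slide":[0,0,0.013],"delta_rot":[0,0,0],"fingers":-1},{"slide":[0,0,0.013],"delta_rot":[0,0,0],"fingers":-1},{"slide":[0,0,0.01],"delta_rot":[0,0,0],"fingers":-1},{"slide":[0,0,0],"delta_rot":[0,0,0],"fingers":-1}]}}

```text
time_s: 31.48
tcp_pos: [0.5417, 0.2347, 0.0092]
eef_rot: [-179.9, -0.0, -49.9]
contact_force: [-6.4, -1.7, 15.4]
gripper_width: 0.0564
gripper_force: 28.0
```

>>> {"method": "play_rows", "body": {"rows": [{"slide":[0,0,-0.007],"delta_rot":[0,0,0],"fingers":-1},{"slide":[0,0,0],"delta_rot":[0,0,0],"fingers":0.64},{"slide":[0,0,0],"delta_rot":[0,0,0],"fingers":0.64},{"slide":[0,0,0],"delta_rot":[0,0,0],"fingers":0.64},{"slide":[0,0,0],"delta_rot":[0,0,0],"fingers":0.64},{"slide":[0,0,-0.2],"delta_rot":[0,0,0],"fingers":0.64},{"slide":[0,0,-0.4],"delta_rot":[0,0,0],"fingers":0.7},{"slide":[0,0,-0.4],"delta_rot":[0,0,0],"fingers":1}]}}

```text
time_s: 32.48
tcp_pos: [0.5411, 0.2343, 0.1595]
eef_rot: [179.9, -0.0, -49.9]
contact_force: [1.1, 0.7, -1.1]
gripper_width: 0.0799
gripper_force: 0.0
```

```bash
python3 - <<'E'
from seg import *
go(.40,-.09,.16)
s=cap("side"); hs=cv2.cvtColor(s["img"],cv2.COLOR_BGR2HSV); m=(hs[...,1]<60)&(hs[...,2]>95)
for z in(.095,.091,.085,.08,.07,.06,.05,.04,.03):
    u=proj(s,[(.5417,.235,z)])[0]; x=np.where(m[int(round(u[1])),272:315])[0]+272
    print("c row",u.round(1),(x.min(),x.max(),len(x)) if len(x) else None)
E
```

```text
tcp [0.5411 0.2343 0.1595] rot [ 1.7993e+02 -1.0000e-02 -4.9890e+01] slide [ 1.047e+00  2.112e+00 -1.000e-03] norm/.41 5.75
c row [292.7 168.5] (np.int64(281), np.int64(304), 24)
c row [292.6 170.2] (np.int64(280), np.int64(305), 26)
c row [292.5 172.7] (np.int64(280), np.int64(305), 26)
c row [292.5 174.8] (np.int64(280), np.int64(305), 26)
c row [292.3 179. ] (np.int64(280), np.int64(304), 24)
c row [292.1 183.2] (np.int64(280), np.int64(304), 24)
c row [291.9 187.3] (np.int64(281), np.int64(304), 24)
c row [291.8 191.4] (np.int64(280), np.int64(304), 25)
c row [291.6 195.5] (np.int64(272), np.int64(304), 28)
```

>>> {"method": "play_rows", "body": {"rows": [{"slide":[0.131,0.264,0],"delta_rot":[0,0,0],"fingers":1},{"slide":[0.131,0.264,0],"delta_rot":[0,0,0],"fingers":1},{"slide":[0.131,0.264,0],"delta_rot":[0,0,0],"fingers":1},{"slide":[0.131,0.264,0],"delta_rot":[0,0,0],"fingers":1},{"slide":[0.131,0.264,0],"delta_rot":[0,0,0],"fingers":1},{"slide":[0.131,0.264,0],"delta_rot":[0,0,0],"fingers":1},{"slide":[0.131,0.264,0],"delta_rot":[0,0,0],"fingers":1},{"slide":[0.131,0.264,0],"delta_rot":[0,0,0],"fingers":1}]}}

```text
time_s: 33.52
tcp_pos: [0.3997, -0.0909, 0.1583]
eef_rot: [-180.0, -0.0, -49.9]
contact_force: [0.8, -0.7, 0.0]
gripper_width: 0.0878
gripper_force: 0.0
```

>>> {"method": "play_rows", "body": {"rows": [{"slide":[0,0,0],"delta_rot":[0,0,0],"fingers":1},{"slide":[0,0,0],"delta_rot":[0,0,0],"fingers":1},{"slide":[0,0,0],"delta_rot":[0,0,0],"fingers":1}]}}

```text
time_s: 33.9
tcp_pos: [0.4008, -0.0892, 0.1582]
eef_rot: [-180.0, -0.0, -49.8]
contact_force: [1.0, 0.6, -0.3]
gripper_width: 0.0876
gripper_force: 0.0
```

```bash
python3 - <<'E'
from seg import *
go(.4631,-.1635); look("d")
w=cap("wrist")
for th in(170,190,205):
    P=np.array(fl["d"]);x,y=proj(w,[P])[0].astype(int);print(x,y)
    for e in ring(w,max(x-62,0),max(y-62,0),x+62,y+62,th):
        if e[3]>100: print(th,np.round(e[0]+e[1],1),e[3],plane(w,[e[0]],.092)[0].round(4))
E
```

```text
tcp [ 0.4008 -0.0892  0.1582] rot [-180.     -0.    -49.84] slide [0.646 0.002 0.   ] norm/.41 1.58
d [283.5  88.3  85.2  88.6] 1295 plane [ 0.4637 -0.164   0.092 ] tri [ 0.4645 -0.1652  0.0778]
283 89
170 [283.5  88.1  85.4  88.5] 1223 [ 0.4637 -0.1639  0.092 ]
283 89
190 [283.4  88.1  85.4  88.4] 1147 [ 0.4638 -0.164   0.092 ]
283 89
205 [283.4  88.   85.3  88.2] 1050 [ 0.4638 -0.164   0.092 ]
```

>>> {"method": "play_rows", "body": {"rows": [{"slide":[0.217,0.001,0],"delta_rot":[0,0,0],"fingers":1},{"slide":[0.217,0,0],"delta_rot":[0,0,0],"fingers":1},{"slide":[0.217,0,0],"delta_rot":[0,0,0],"fingers":1},{"slide":[0,0,0.2],"delta_rot":[0,0,0],"fingers":1},{"slide":[0,0,0.1],"delta_rot":[0,0,0],"fingers":1},{"slide":[0,0,0],"delta_rot":[0,0,0],"fingers":1},{"slide":[0,0,0],"delta_rot":[0,0,0],"fingers":1}]}}

```text
time_s: 34.92
tcp_pos: [0.4638, -0.1643, 0.114]
eef_rot: [-180.0, -0.1, -49.8]
contact_force: [-0.0, -0.5, -0.6]
gripper_width: 0.0876
gripper_force: 0.0
```

```bash
python3 - <<'E'
from seg import *
go(.4637,-.164,.006)
E
```

```text
tcp [ 0.4638 -0.1643  0.114 ] rot [-1.7997e+02 -5.0000e-02 -4.9830e+01] slide [-0.003 -0.001  0.72 ] norm/.41 1.76
```

>>> {"method": "play_rows", "body": {"rows": [{"slide":[0,0,0.2],"delta_rot":[0,0,0],"fingers":1},{"slide":[0,0,0.2],"delta_rot":[0,0,0],"fingers":1},{"slide":[0,0,0.2],"delta_rot":[0,0,0],"fingers":1},{"slide":[0,0,0.12],"delta_rot":[0,0,0],"fingers":1},{"slide":[0,0,0],"delta_rot":[0,0,0],"fingers":1}]}}

```text
time_s: 35.55
tcp_pos: [0.463, -0.1644, 0.005]
eef_rot: [179.9, 0.0, -49.9]
contact_force: [0.8, 0.2, -0.3]
gripper_width: 0.088
gripper_force: 0.0
```

>>> {"method": "play_rows", "body": {"rows": [{"slide":[0,0,0],"delta_rot":[0,0,0],"fingers":-1},{"slide":[0,0,0],"delta_rot":[0,0,0],"fingers":-1},{"slide":[0,0,0],"delta_rot":[0,0,0],"fingers":-1},{"slide":[0,0,0],"delta_rot":[0,0,0],"fingers":-1},{"slide":[0,0,0],"delta_rot":[0,0,0],"fingers":-1}], "squeeze": 30}}

```text
time_s: 36.17
tcp_pos: [0.464, -0.1645, 0.006]
eef_rot: [-179.9, -0.1, -49.9]
contact_force: [-1.3, 1.8, 7.6]
gripper_width: 0.0632
gripper_force: 30.3
```

>>> {"method": "play_rows", "body": {"rows": [{"slide":[0,0,-0.1],"delta_rot":[0,0,0],"fingers":-1},{"slide":[0,0,-0.2],"delta_rot":[0,0,0],"fingers":-1},{"slide":[0,0,-0.3],"delta_rot":[0,0,0],"fingers":-1},{"slide":[0,0,-0.25],"delta_rot":[0,0,0],"fingers":-1},{"slide":[0,0,-0.15],"delta_rot":[0,0,0],"fingers":-1},{"slide":[0,0,0],"delta_rot":[0,0,0],"fingers":-1}]}}

```text
time_s: 36.92
tcp_pos: [0.4638, -0.1645, 0.1563]
eef_rot: [-179.9, -0.1, -49.9]
contact_force: [-0.1, 0.4, -3.9]
gripper_width: 0.0628
gripper_force: 30.3
```

>>> {"method": "play_rows", "body": {"rows": [{"slide":[-0.168,-0.189,0],"delta_rot":[0,0,0],"fingers":-1},{"slide":[-0.168,-0.189,0],"delta_rot":[0,0,0],"fingers":-1},{"slide":[-0.168,-0.189,0],"delta_rot":[0,0,0],"fingers":-1},{"slide":[-0.168,-0.189,0],"delta_rot":[0,0,0],"fingers":-1},{"slide":[-0.168,-0.189,0],"delta_rot":[0,0,0],"fingers":-1},{"slide":[-0.168,-0.189,0],"delta_rot":[0,0,0],"fingers":-1},{"slide":[-0.168,-0.189,0],"delta_rot":[0,0,0],"fingers":-1},{"slide":[-0.168,-0.187,0],"delta_rot":[0,0,0],"fingers":-1}]}}

```text
time_s: 37.92
tcp_pos: [0.5054, 0.1363, 0.153]
eef_rot: [179.8, 0.0, -49.9]
contact_force: [1.4, -0.8, -2.6]
gripper_width: 0.0632
gripper_force: 30.3
```

>>> {"method": "play_rows", "body": {"rows": [{"slide":[0,0,0],"delta_rot":[0,0,0],"fingers":-1},{"slide":[0,0,0],"delta_rot":[0,0,0],"fingers":-1},{"slide":[0,0,0],"delta_rot":[0,0,0],"fingers":-1},{"slide":[0,0,0],"delta_rot":[0,0,0],"fingers":-1},{"slide":[0,0,0],"delta_rot":[0,0,0],"fingers":-1}]}}

```text
time_s: 38.55
tcp_pos: [0.5066, 0.1351, 0.1553]
eef_rot: [-180.0, 0.0, -49.9]
contact_force: [0.7, 0.8, -2.1]
gripper_width: 0.0632
gripper_force: 30.4
```

```bash
python3 - <<'E'
from seg import *
go(.5072,.1357,.0112+.006)
s=cap("side"); P=np.array(r.get_state()["tcp_pos"])
hs=cv2.cvtColor(s["img"],cv2.COLOR_BGR2HSV); m=(hs[...,1]<60)&(hs[...,2]>95)
for z in(.03,.02,.01,.0):
    u=proj(s,[P+[0,0,z-.006]])[0]; y=int(round(u[1])); x=np.where(m[y,int(u[0])-30:int(u[0])+31])[0]+int(u[0])-30
    print("pred",u.round(1),x.min() if len(x) else None,x.max() if len(x) else None,len(x))
E
```

```text
tcp [0.5066 0.1351 0.1553] rot [-179.99    0.    -49.93] slide [-0.    -0.006  0.92 ] norm/.41 2.24
pred [294.4 149.9] 278 310 33
pred [294.2 154.8] 279 310 30
pred [294.  159.6] 278 310 30
pred [293.8 164.4] 278 310 31
```

>>> {"method": "play_rows", "body": {"rows": [{"slide":[0,-0.006,0.1],"delta_rot":[0,0,0],"fingers":-1},{"slide":[0,0,0.13],"delta_rot":[0,0,0],"fingers":-1},{"slide":[0,0,0.08],"delta_rot":[0,0,0],"fingers":-1},{"slide":[0,0,0],"delta_rot":[0,0,0],"fingers":-1},{"slide":[0,0,0],"delta_rot":[0,0,0],"fingers":-1},{"slide":[0,0,0],"delta_rot":[0,0,0],"fingers":-1},{"slide":[0,0,0],"delta_rot":[0,0,0],"fingers":-1}]}}

```text
time_s: 39.48
tcp_pos: [0.5075, 0.1363, 0.1091]
eef_rot: [-179.9, -0.0, -49.9]
contact_force: [0.1, -0.9, -3.2]
gripper_width: 0.0632
gripper_force: 30.4
```

```bash
python3 - <<'E'
from seg import *
go(.5072,.1357,.0112+.006)
E
```

```text
tcp [0.5075 0.1363 0.1091] rot [-1.7995e+02 -1.0000e-02 -4.9890e+01] slide [0.002 0.005 0.613] norm/.41 1.49
```

>>> {"method": "play_rows", "body": {"rows": [{"slide":[0.002,0.004,0.06],"delta_rot":[0,0,0],"fingers":-1},{"slide":[0,0,0.1],"delta_rot":[0,0,0],"fingers":-1},{"slide":[0,0,0.13],"delta_rot":[0,0,0],"fingers":-1},{"slide":[0,0,0.13],"delta_rot":[0,0,0],"fingers":-1},{"slide":[0,0,0.1],"delta_rot":[0,0,0],"fingers":-1},{"slide":[0,0,0.05],"delta_rot":[0,0,0],"fingers":-1},{"slide":[0,0,0.01],"delta_rot":[0,0,0],"fingers":-1},{"slide":[0,0,0],"delta_rot":[0,0,0],"fingers":-1}]}}

```text
time_s: 40.48
tcp_pos: [0.5073, 0.1357, 0.022]
eef_rot: [-180.0, -0.0, -49.9]
contact_force: [-0.2, -0.2, -3.6]
gripper_width: 0.063
gripper_force: 30.4
```

>>> {"method": "play_rows", "body": {"rows": [{"slide":[0,0,0.012],"delta_rot":[0,0,0],"fingers":-1},{"slide":[0,0,0.012],"delta_rot":[0,0,0],"fingers":-1},{"slide":[0,0,0],"delta_rot":[0,0,0],"fingers":-1}]}}

```text
time_s: 40.85
tcp_pos: [0.507, 0.1356, 0.0182]
eef_rot: [-180.0, -0.0, -49.9]
contact_force: [0.5, -0.7, -3.8]
gripper_width: 0.0629
gripper_force: 30.4
```

>>> {"method": "play_rows", "body": {"rows": [{"slide":[0,0,0.012],"delta_rot":[0,0,0],"fingers":-1},{"slide":[0,0,0.006],"delta_rot":[0,0,0],"fingers":-1},{"slide":[0,0,0],"delta_rot":[0,0,0],"fingers":-1}]}}

```text
time_s: 41.22
tcp_pos: [0.5072, 0.1356, 0.0179]
eef_rot: [-179.9, -0.0, -49.8]
contact_force: [-10.5, -0.6, 24.8]
gripper_width: 0.0631
gripper_force: 30.4
```

>>> {"method": "play_rows", "body": {"rows": [{"slide":[0,0,-0.012],"delta_rot":[0,0,0],"fingers":-1},{"slide":[0,0,0],"delta_rot":[0,0,0],"fingers":0.85},{"slide":[0,0,0],"delta_rot":[0,0,0],"fingers":0.85},{"slide":[0,0,0],"delta_rot":[0,0,0],"fingers":0.85},{"slide":[0,0,0],"delta_rot":[0,0,0],"fingers":0.85},{"slide":[0,0,-0.15],"delta_rot":[0,0,0],"fingers":0.85},{"slide":[0,0,-0.4],"delta_rot":[0,0,0],"fingers":0.85},{"slide":[0,0,-0.4],"delta_rot":[0,0,0],"fingers":1}]}}

```text
time_s: 42.22
tcp_pos: [0.5066, 0.1352, 0.161]
eef_rot: [179.9, -0.0, -49.9]
contact_force: [1.7, 1.3, -0.6]
gripper_width: 0.0854
gripper_force: 0.0
```

>>> {"method": "play_rows", "body": {"rows": [{"slide":[0.2,0.2,-0.1],"delta_rot":[0,0,0],"fingers":1},{"slide":[0.2,0.2,-0.1],"delta_rot":[0,0,0],"fingers":1},{"slide":[0.2,0.2,-0.1],"delta_rot":[0,0,0],"fingers":1},{"slide":[0.2,0.2,0],"delta_rot":[0,0,0],"fingers":1},{"slide":[0.2,0.2,0],"delta_rot":[0,0,0],"fingers":1},{"slide":[0,0,0],"delta_rot":[0,0,0],"fingers":1},{"slide":[0,0,0],"delta_rot":[0,0,0],"fingers":1},{"slide":[0,0,0],"delta_rot":[0,0,0],"fingers":1}]}}

```text
time_s: 43.22
tcp_pos: [0.489, -0.0752, 0.2046]
eef_rot: [-180.0, 0.0, -49.8]
contact_force: [-0.0, -0.0, -0.3]
gripper_width: 0.0878
gripper_force: 0.0
```

```bash
python3 - <<'E'
from seg import *
st=r.get_state(); print(st["tcp_pos"],st["time_s"],st["contact_force"])
t=cap("top"); s=cap("side")
cu=dict(a=(.444,.2635,.067,.04),b=(.4143,.1635,.079,.048),c=(.5422,.2365,.091,.056),d=(.5075,.1375,.103,.064))
for e in ring(t,155,125,275,240):
    if e[3]>40: print("top ring",np.round(e[0]+e[1],1),e[3])
hs=cv2.cvtColor(s["img"],cv2.COLOR_BGR2HSV); m=(hs[...,1]<60)&(hs[...,2]>95)
for n,(x,y,z,D) in cu.items():
    print(n,"top pred",proj(t,[(x,y,z)])[0].round(1))
    for f in(.98,.8,.6,.4):
        u=proj(s,[(x,y,z*f)])[0]; h=int(D*300); q=np.where(m[int(round(u[1])),int(u[0])-h-6:int(u[0])+h+7])[0]+int(u[0])-h-6
        print("   ",u.round(1),(int(q.min()),int(q.max()),len(q)) if len(q) else None)
E
```

```text
[ 0.4890244  -0.07517288  0.20461394] 43.225 [-0.02684717 -0.03903217 -0.31012282]
a top pred [178.6 193.2]
    [245.6 180.4] (235, 254, 20)
    [245.6 185.4] (237, 253, 17)
    [245.6 190.9] (237, 253, 17)
    [245.6 196.4] (232, 263, 27)
b top pred [225.3 207.9]
    [244.1 196.9] (224, 264, 38)
    [244.1 203.3] (224, 264, 29)
    [244.2 210.2] (224, 264, 38)
    [244.2 217. ] (224, 263, 38)
c top pred [190.5 145. ]
    [292.6 170.7] (280, 314, 35)
    [292.3 177.6] (280, 304, 25)
    [292.  185.1] (277, 308, 32)
    [291.7 192.6] (277, 308, 32)
d top pred [237.8 161.9]
    [292.9 186.5] (277, 308, 32)
    [292.5 194.9] (277, 308, 32)
    [292.1 204. ] (267, 311, 41)
    [291.7 213. ] (266, 311, 41)
```

>>> {"method": "play_rows", "body": {"rows": [{"slide":[-0.3,-0.12,-0.05],"delta_rot":[0,0,0],"fingers":1},{"slide":[-0.3,-0.12,-0.05],"delta_rot":[0,0,0],"fingers":1},{"slide":[-0.3,-0.12,-0.05],"delta_rot":[0,0,0],"fingers":1},{"slide":[-0.3,-0.12,-0.05],"delta_rot":[0,0,0],"fingers":1},{"slide":[-0.3,-0.12,-0.05],"delta_rot":[0,0,0],"fingers":1},{"slide":[-0.3,-0.12,-0.05],"delta_rot":[0,0,0],"fingers":1},{"slide":[-0.3,-0.12,-0.05],"delta_rot":[0,0,0],"fingers":1},{"slide":[-0.3,-0.12,0],"delta_rot":[0,0,0],"fingers":1}]}}

```text
time_s: 44.32
tcp_pos: [0.3661, 0.2946, 0.258]
eef_rot: [-179.9, 0.0, -49.8]
contact_force: [0.9, -0.2, 0.1]
gripper_width: 0.0879
gripper_force: 0.0
```

>>> {"method": "play_rows", "body": {"rows": [{"slide":[0,0,0],"delta_rot":[0,0,0],"fingers":1},{"slide":[0,0,0],"delta_rot":[0,0,0],"fingers":1},{"slide":[0,0,0],"delta_rot":[0,0,0],"fingers":1}]}}

```text
time_s: 44.7
tcp_pos: [0.3672, 0.2916, 0.2572]
eef_rot: [180.0, -0.0, -49.9]
contact_force: [0.2, 1.0, 0.3]
gripper_width: 0.0875
gripper_force: 0.0
```

```bash
python3 - <<'E'
from seg import *
print(r.get_state()["tcp_pos"],r.get_state()["time_s"])
w=cap("wrist"); t=cap("top")
cu=dict(a=(.444,.263,.067,.04),b=(.4144,.1632,.079,.048),c=(.5424,.2362,.091,.056),d=(.5078,.1372,.103,.064))
for n,(x,y,z,D) in cu.items():
    for nm,c in(("w",w),("t",t)):
        u=proj(c,[(x,y,z)])[0]; R=int(D/2*c["K"][0,0]/(c["W"][2,3]-z))+7; a,b=u.astype(int)
        if not(0<a<560 and 0<b<420): print(n,nm,"out",u); continue
        for e in ring(c,max(a-R,0),max(b-R,0),a+R,b+R,165):
            if e[3]>60: print(n,nm,u.round(1),np.round(e[0]+e[1],1),e[3],"off mm",((plane(c,[e[0]],z)[0]-[x,y,z])*1000).round(1))
E
```

```text
[0.36720492 0.29161235 0.25718254] 44.7
a w [247.8 125.5] [250.3 126.3  34.2  35.5] 249 off mm [-2.6 -1.1  0. ]
b w [327.4  70.4] [329.7  71.   44.5  46.5] 363 off mm [-2.2 -1.1  0. ]
b t [225.5 207.9] [225.1 209.   22.1  22.6] 74 off mm [-2.4  0.8 -0. ]
c w [186.9  42.3] [189.   41.7  53.7  57.1] 469 off mm [-1.4 -1.9 -0. ]
c t [190.6 144.9] [190.6 145.6  26.7  26.9] 105 off mm [-1.4  0.1 -0. ]
d w out [274.82987025 -20.35018715]
d t [238.  161.8] [237.8 162.5  30.5  31.1] 125 off mm [-1.5  0.3 -0. ]
```

All four rims lie within about 3 mm of their cup axes at home height, so I'm handing in.

```bash
python3 -c "
from plant import r
print(r.close_job())"
```

```text
the job is handed in; nothing more can be done
None
```

All four flasks stand upright in their own cups, placed shortest to tallest, with their rims within about 3 mm of the cup axes in the last check, and the job is handed in at about 45 s; no verdict came back.

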